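# Drive specimen mounts out of the polishing fixture and rack them to drip

## Robot

A 6-joint arm with a two-finger parallel gripper is mounted at the origin on the work surface. World frame = base frame: x ahead of the robot, y to its left, z up, the work surface at z = 0. Lengths are in m, angles in rad, forces in N, time in s.
With the tool pointing down it reaches from about 0.25 to 0.725 m from the base axis. Payload 9.7 kg.
Tool frame: the origin (TCP) lies at the very end of the fingers, on their centre line; the grasp point (between the pads) lies 19 mm behind it; z points along the fingers, y is the line along which they close (so a half turn about z gives the same grasp; the last joint's range is limited). The gripper opens to 85 mm and grips with 20 to 120 N. Pads are 22 mm wide; open, the fingers measure 114 mm over their backs; the gripper's body (76 mm by 85 mm) begins 54 mm behind the grasp point. The pads swing forward as they close: fully open they stand 13 mm farther back than shut.
Start: joints at [1.244, 0.087, 0.176, 1.66, 0, 1.571], TCP at [0.177, 0.521, 0.231] pointing down, gripper open.
Joint ranges: [-3.13, 3.13], [-0.85, 1.81], [-1.15, 1.24], [-2.2, 2.28], [-1.44, 1.52], [-3.14, 3.14]. Speed limits (rad/s): [2.22, 2.22, 2.57, 3.14, 3.14, 3.14].

## Interface

Orientations are given as a unit quaternion [x, y, z, w].
In Python, from workcell import state, get_image, get_calibration, sign_off gives the robot as it stands. The module is installed in compiled form; this text tells all that it offers.
- The arm moves only by the tool jog_arm, never from a script. Its arguments are lists of equal length, an entry for each row: "travel": the shift along the tool's x, y, z in m, a list of three; "dr": the turn, a rotation vector about the tool's x, y, z in rad, a list of three; "fingers": the closure, from -1 (fully open) to 1 (shut), so that 0 is half open. A call has 1 to 5 rows; each row shifts and turns the commanded pose from where the row before left it, along the tool's axes as they then stand; what a row does not reach is not made up. A row lasts 1/12 s, in which the tool goes at most 41.7 mm and 7.16 degrees, less where a joint would pass 70% of its speed; a pose out of reach is approached as far as the arm can. A call is refused whole if a number of a shift passes 0.0417 or a number of a turn 0.125, either way. A call with a gripper value outside its range is refused whole. The fingers move at their own pace and stop on an object; "newtons" is the grip in N (left out, the last holds). Time passes only in rows, so rows that do not move let the fingers close. It gives the time, the measured TCP pose, the force, the opening and the grip force at its end, in the units of the state.
- state(): the state, without advancing time (a new reading comes with each control period).
- get_image(name): name is "scene" or "top" or "wrist"; returns the picture (420x560x3 uint8, red, green, blue); there is no depth.
- get_calibration(name): a dict with "fovy" (degrees; the focal length in pixels is half the picture's height over the tangent of half this angle, whatever the lens; pixels are square), "cx", "cy" (the principal point, pixels), "k1" (the pictures are not rectified: a ray, as slopes to the right and down, at radius r is drawn at 1 + k1 r^2 times it, then the intrinsics apply), "R" (3x3) and "t" (3): a world point X has camera coordinates R X + t. Camera axes: x right, y down, z forward; pixel columns grow to the right and rows downward; lengths in m; the calibration is good to about 2 mm. A picture is of the moment at which its call begins: read the wrist's pose just before it. get_calibration takes no time and is no camera call; for the wrist camera it gives the pose at the moment of the call.
- sign_off(): hands the job in; it is judged then, once.
The state is a dict: "time": time; "joint_pos": joint angles; "joint_velocities": joint speeds; "joint_efforts": joint torques, N m; "tool_pos": TCP position; "tool_rot": TCP orientation; "ft_force": force on the tool from outside, world axes, zero at the start; "wrist_torque": the same for the moment, N m; "opening": finger opening in m; "grip_force": force on a finger pad.
Only numpy, scipy, OpenCV 4.12 (cv2) and the standard library are available. Lean on these libraries where they do the work, as an engineer would, in place of code of your own. Each camera call takes 0.05 s, during which the arm holds its last target. There are 200 camera calls.

## Task

Pick up the ejector rod and push it through each bore of the blue and aluminium fixture that still holds a resin specimen mount, driving the mount out onto the catch ledge; do not touch a mount with the gripper while it is still in its bore. Then set every mount on top of the two narrow raised rails of the drip rack, none stacked on another, and lay the rod back on the black rubber mat. Leave the rinse bottle, the jar and the brush where they are.

Things in the scene. Friction and masses are not known exactly. Their poses are not given: they have to be found in the camera images.
- fixture: fixed fixture: aluminium bridge with 4 parallel square through bores on a blue base. Origin on the bench under the bridge's middle; x along the bores from entry to exit side (roughly world +y), z up. Bridge x -30 to +30 mm, y +-152 mm, top at 78 mm (a cross bar with brass heads at x = 0 reaches 90 mm). Bores at y = -108, -36, +36, +108 mm, 38 mm wide and high, floor at z = 30 mm, a 22 mm slot above each
- bore0 (a point): centre of the fixture's y = -108 mm bore, 60 mm long, 48 mm above the bench; axes as the fixture's: x is the driving direction. A brass spring plunger above presses on the mount with about 4 N; driving it out takes 5 to 15 N, and it stays where the push stops
- bore1 (a point): centre of the fixture's y = -36 mm bore, 60 mm long, 48 mm above the bench; axes as the fixture's: x is the driving direction. A brass spring plunger above presses on the mount with about 4 N; driving it out takes 5 to 15 N, and it stays where the push stops
- bore2 (a point): centre of the fixture's y = +36 mm bore, 60 mm long, 48 mm above the bench; axes as the fixture's: x is the driving direction. A brass spring plunger above presses on the mount with about 4 N; driving it out takes 5 to 15 N, and it stays where the push stops
- bore3 (a point): centre of the fixture's y = +108 mm bore, 60 mm long, 48 mm above the bench; axes as the fixture's: x is the driving direction. A brass spring plunger above presses on the mount with about 4 N; driving it out takes 5 to 15 N, and it stays where the push stops
- ledge (a point): middle of the flat blue catch ledge on the fixture's exit side, at its surface, 30 mm above the bench, level with the bore floors; axes as the fixture's. It runs from x = 30 to 124 mm of the fixture, as wide as the bridge, and ends in a lip 10 mm high. A mount is out of its bore once its centre is past x = 55 mm of the fixture
- mount0_center (a point): orange resin specimen mount, a square bar 50 mm long (x), 36 mm wide (y) and 36 mm high (z), 110 g (varies), a steel disc in each end face and a paper strip on top; the point is its centre. It starts inside a bore of the fixture, its length along the bore. May be absent (None): then that bore is empty
- mount1_center (a point): green resin specimen mount, a square bar 50 mm long (x), 36 mm wide (y) and 36 mm high (z), 110 g (varies), a steel disc in each end face and a paper strip on top; the point is its centre. It starts inside a bore of the fixture, its length along the bore. May be absent (None): then that bore is empty
- mount2_center (a point): red resin specimen mount, a square bar 50 mm long (x), 36 mm wide (y) and 36 mm high (z), 110 g (varies), a steel disc in each end face and a paper strip on top; the point is its centre. It starts inside a bore of the fixture, its length along the bore. May be absent (None): then that bore is empty
- mount3_center (a point): yellow resin specimen mount, a square bar 50 mm long (x), 36 mm wide (y) and 36 mm high (z), 110 g (varies), a steel disc in each end face and a paper strip on top; the point is its centre. It starts inside a bore of the fixture, its length along the bore. May be absent (None): then that bore is empty
- rod_grip (a point): loose ejector rod, 280 g (varies), on the mat: blue handle block 80 mm long (x), 24 mm wide (y), 40 mm high (z); from its front face a 16 mm round steel rod ending in a white nose 26 mm in diameter. The point is the handle's centre, 20 mm above its underside; x points to the nose, z up as it lies. Centre of mass 10 mm ahead of it. Front face to end of nose 100 mm; the handle does not enter a bore
- rod_tip (a point): the end face of the rod's white nose, on the rod's axis, 140 mm in front of the handle's centre
- mat: black rubber mat fixed to the bench, 270 mm (its x) by 170 mm (y), 3 mm thick; origin under its centre
- rack_top (a point): fixed drip rack: two parallel steel rails 320 mm long (x), 8 mm wide, 28 mm apart between centre lines (36 mm over all), on end posts (x = +-145 mm) over a white pan 320 x 100 mm. The point is the middle of the rails, level with their upper faces, 70 mm above the bench; x along the rails, y across, z up. A mount lies stably on both rails, along or across them
- rinse: rinse bottle, clear with blue cap, 64 mm in diameter, 170 mm tall, a bystander; origin at its underside
- jar: amber jar with black lid, 72 mm in diameter, 85 mm tall, a bystander; origin at its underside
- brush_grip (a point): brush, 170 mm long, lying on the bench, a bystander; the point is at its handle
Things that resemble listed ones, but are neither listed nor needed, are in the scene too. Leave any orange look-alike of the part that bears rod_grip alone.

How it is judged:
On the way, in this order (a step that is already met when the one before it is completed fails the run):
1. the ejector rod is picked up (height (world z) of rod_grip above 0.04 m), for 0.2 s.
2. no mount is left in a bore (not (x of mount0_center in the frame of fixture between -0.045 and 0.035 m and y of mount0_center in the frame of fixture between -0.151 and 0.151 m and z of mount0_center in the frame of fixture between 0.03 and 0.068 m) and not (x of mount1_center in the frame of fixture between -0.045 and 0.035 m and y of mount1_center in the frame of fixture between -0.151 and 0.151 m and z of mount1_center in the frame of fixture between 0.03 and 0.068 m) and not (x of mount2_center in the frame of fixture between -0.045 and 0.035 m and y of mount2_center in the frame of fixture between -0.151 and 0.151 m and z of mount2_center in the frame of fixture between 0.03 and 0.068 m) and not (x of mount3_center in the frame of fixture between -0.045 and 0.035 m and y of mount3_center in the frame of fixture between -0.151 and 0.151 m and z of mount3_center in the frame of fixture between 0.03 and 0.068 m)), for 0.2 s.
At the end, for the whole second after the job is handed in: every mount present rests on the rack's two rails (its centre within 16 mm of the rails' middle line, within 165 mm of their middle lengthwise and 12 to 30 mm above their upper faces), and the rod lies on the rubber mat (handle centre over the mat, under 35 mm high), all at rest (x of mount0_center in the frame of rack_top between -0.165 and 0.165 m and y of mount0_center in the frame of rack_top between -0.016 and 0.016 m and z of mount0_center in the frame of rack_top between 0.012 and 0.03 m and linear speed of each of mount0, mount1, mount2, mount3, rod below 0.02 m/s and x of mount1_center in the frame of rack_top between -0.165 and 0.165 m and y of mount1_center in the frame of rack_top between -0.016 and 0.016 m and z of mount1_center in the frame of rack_top between 0.012 and 0.03 m and x of mount2_center in the frame of rack_top between -0.165 and 0.165 m and y of mount2_center in the frame of rack_top between -0.016 and 0.016 m and z of mount2_center in the frame of rack_top between 0.012 and 0.03 m and x of mount3_center in the frame of rack_top between -0.165 and 0.165 m and y of mount3_center in the frame of rack_top between -0.016 and 0.016 m and z of mount3_center in the frame of rack_top between 0.012 and 0.03 m and x of rod_grip in the frame of mat between -0.14 and 0.14 m and y of rod_grip in the frame of mat between -0.09 and 0.09 m and height (world z) of rod_grip below 0.035 m); the robot touches nothing.
It fails at once if the gripper touches a mount that is still in its bore (mount0) ((x of mount0_center in the frame of fixture between -0.045 and 0.035 m and y of mount0_center in the frame of fixture between -0.151 and 0.151 m and z of mount0_center in the frame of fixture between 0.03 and 0.068 m) and contact force between the fingers and mount0 above 0.5 N).
It fails at once if the gripper touches a mount that is still in its bore (mount1) ((x of mount1_center in the frame of fixture between -0.045 and 0.035 m and y of mount1_center in the frame of fixture between -0.151 and 0.151 m and z of mount1_center in the frame of fixture between 0.03 and 0.068 m) and contact force between the fingers and mount1 above 0.5 N).
It fails at once if the gripper touches a mount that is still in its bore (mount2) ((x of mount2_center in the frame of fixture between -0.045 and 0.035 m and y of mount2_center in the frame of fixture between -0.151 and 0.151 m and z of mount2_center in the frame of fixture between 0.03 and 0.068 m) and contact force between the fingers and mount2 above 0.5 N).
It fails at once if the gripper touches a mount that is still in its bore (mount3) ((x of mount3_center in the frame of fixture between -0.045 and 0.035 m and y of mount3_center in the frame of fixture between -0.151 and 0.151 m and z of mount3_center in the frame of fixture between 0.03 and 0.068 m) and contact force between the fingers and mount3 above 0.5 N).
It fails at once if the rinse bottle, the jar or the brush is moved by more than 40 mm (distance of any of rinse, jar, brush_grip from where it was at the start of the episode above 0.04 m).
Of mount0, mount1, mount2, mount3 only 3 to 4 are there at a start; the rules pass over those that are not, and their reading is None.
At some moment in a run one of rod may be knocked a few centimetres aside while the robot is not near it.
Once in a run the grip may slacken for a moment while it holds something.
It also fails if it takes over 210 s, if anything falls off the work surface, if the arm or the gripper's body presses on something with over 40 N, if the wrist force passes 120 N, or if a joint passes its speed limit or range.

## Working session

There is one attempt and no reset: what is moved stays moved. The work goes in short steps, Python scripts to look and compute and a tool call to move; the robot and the scene stay as the last step left them, time stands still between calls to the robot, and variables do not carry over. Pictures are saved under pics/ and viewed, at most 15 in all, crops included, and the job is handed in when it is done.

Besides the shell and the picture viewer there is one more tool, called after ">>>" as name(argument=value, ...) on one line, values as JSON. jog_arm: Moves the arm, as the interface text tells. Its arguments: {"type":"object","properties":{"travel":{"type":"array"},"dr":{"type":"array"},"fingers":{"type":"array"},"newtons":{"type":"number"}},"required":["travel","dr","fingers"]}

```bash
mkdir -p pics
cat > h.py <<'E'
import numpy as np, cv2
from workcell import state, get_image, get_calibration, sign_off
from scipy.spatial.transform import Rotation as Rn
def ray(c,u,v):
    f=210/np.tan(np.radians(c['fovy']/2))
    K=np.array([[f,0,c['cx']],[0,f,c['cy']],[0,0,1.]])
    p=cv2.undistortPoints(np.array([[[u,v]]],float),K,np.array([c['k1'],0,0,0,0.]) )[0,0]
    R=np.array(c['R']);t=np.array(c['t'])
    return -R.T@t, R.T@np.array([p[0],p[1],1])
def onplane(c,u,v,z):
    o,d=ray(c,u,v); return (o+d*(z-o[2])/d[2]).round(4)
def proj(c,X):
    f=210/np.tan(np.radians(c['fovy']/2)); x=np.array(c['R'])@np.array(X)+np.array(c['t'])
    p=x[:2]/x[2]; p=p*(1+c['k1']*(p@p)); return (p*f+[c['cx'],c['cy']]).round(1)
def snap(n,fn):
    c=get_calibration(n); im=get_image(n); cv2.imwrite(f'pics/{fn}.png',im[:,:,::-1]); return c,im
E
python3 - <<'E'
from h import *
for n in('top','scene'):
    c,im=snap(n,n+'1'); print(n,c['fovy'],c['k1'],np.round(-np.array(c['R']).T@c['t'],3),np.round(c['R'],3).tolist())
s=state(); print(s['tool_pos'],s['tool_rot'],s['opening'],s['time'])
E
```

```text
top 52.028896602622055 -0.020117551539746176 [ 0.31  -0.111  1.422] [[0.024, -1.0, -0.015], [-0.992, -0.022, -0.127], [0.127, 0.018, -0.992]]
scene 56.80348917360894 0.0033671439123629104 [0.935 0.758 0.792] [[-0.868, 0.496, -0.016], [0.306, 0.51, -0.804], [-0.391, -0.703, -0.595]]
[0.17648828 0.52072332 0.23067147] [ 1.62679415e-01  9.86678814e-01 -5.64375389e-04 -8.93227211e-05] 0.08518873901917136 0.1
```

View pics/top1.png

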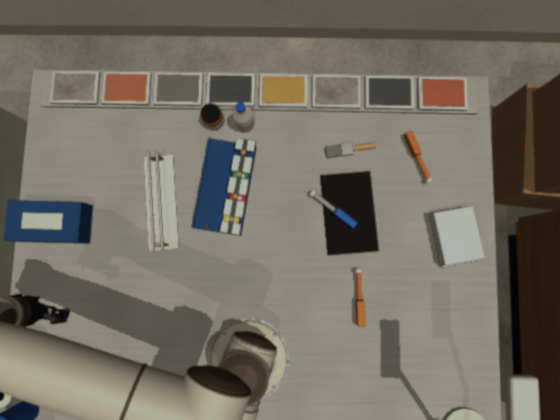

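View pics/scene1.png

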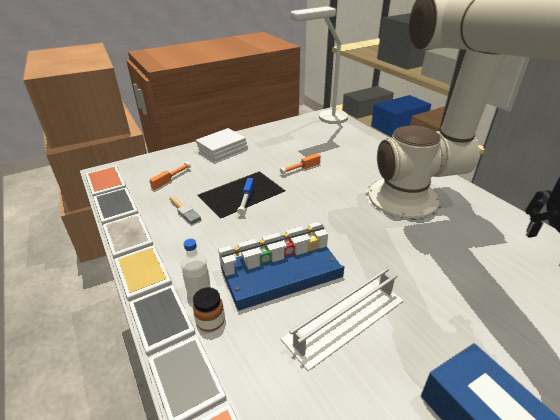

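The top view shows the blue-handled rod at about (345,217) with its nose at (311,193). Rod candidates are the blue handle (345,217) and the orange look-alikes (416,150) and (360,300). I choose the blue one lying on the black mat. Mounts visible in the scene view are green (265,256), red (290,248) and yellow (313,242), and the far bore is unclear. Next is a close crop.

Run:
```python
from h import *
t=cv2.imread('pics/top1.png');s=cv2.imread('pics/scene1.png')
a=cv2.resize(t[130:245,185:265],(400,575),interpolation=cv2.INTER_CUBIC)
b=cv2.resize(t[165:260,300:385],(400,447//1),interpolation=cv2.INTER_CUBIC)
b=cv2.copyMakeBorder(b,0,128,0,0,cv2.BORDER_CONSTANT)
cv2.imwrite('pics/c1.png',np.hstack([a,b]))
cv2.imwrite('pics/c2.png',cv2.resize(s[215:305,205:355],(800,480),interpolation=cv2.INTER_CUBIC))
c=get_calibration('top');hsv=cv2.cvtColor(t,cv2.COLOR_BGR2HSV)
blue=cv2.inRange(hsv,(100,120,40),(130,255,255))
n,l,st,ce=cv2.connectedComponentsWithStats(blue)
for i in range(1,n):
  if st[i,4]>40:
    m=(l==i).astype(np.uint8); cn=cv2.findContours(m,0,2)[0][0]; r=cv2.minAreaRect(cn); print(st[i],ce[i].round(1),r,cv2.boxPoints(r).round(1).tolist())
blk=cv2.inRange(hsv,(0,0,0),(180,255,50)); blk[:, :310]=0;blk[:,385:]=0;blk[:160]=0;blk[265:]=0
cn=max(cv2.findContours(blk,0,2)[0],key=cv2.contourArea); r=cv2.minAreaRect(cn);print('mat',r,onplane(c,*r[0],.003),[onplane(c,*p,.003)[:2].tolist() for p in cv2.boxPoints(r)])
```

```text
[236 102   9  10  67] [240.  106.5] ((240.00003051757812, 106.50001525878906), (9.192388534545898, 7.77817440032959), 45.0) [[234.0, 106.0], [239.5, 100.5], [246.0, 107.0], [240.5, 112.5]]
[ 193  139   47   92 2371] [213.5 184.6] ((216.25315856933594, 185.30465698242188), (32.69037628173828, 89.46700286865234), 10.713123321533203) [[191.89999389648438, 226.1999969482422], [208.5, 138.3000030517578], [240.60000610351562, 144.39999389648438], [224.0, 232.3000030517578]]
[   5  201   77   41 2137] [ 43.7 221.4] ((43.02638626098633, 221.1805419921875), (75.72484588623047, 39.39212417602539), 1.1457629203796387) [[4.800000190734863, 240.10000610351562], [5.599999904632568, 200.6999969482422], [81.30000305175781, 202.1999969482422], [80.5, 241.60000610351562]]
[334 207  24  22 242] [345.6 217.9] ((345.64996337890625, 217.9500274658203), (25.87320899963379, 9.4722261428833), 37.87498474121094) [[332.5, 213.6999969482422], [338.29998779296875, 206.3000030517578], [358.79998779296875, 222.1999969482422], [353.0, 229.60000610351562]]
[  0 402  38  18 485] [ 20.  412.2] ((18.5, 410.5), (17.0, 37.0), 90.0) [[-0.0, 402.0], [37.0, 402.0], [37.0, 419.0], [0.0, 419.0]]
mat ((348.76959228515625, 212.75758361816406), (79.27068328857422, 49.96682357788086), 84.61068725585938) [ 0.4775 -0.3188  0.003 ] [[0.6006, -0.2226], [0.6203, -0.3892], [0.3572, -0.4128], [0.3381, -0.2502]]
```

View pics/c1.png

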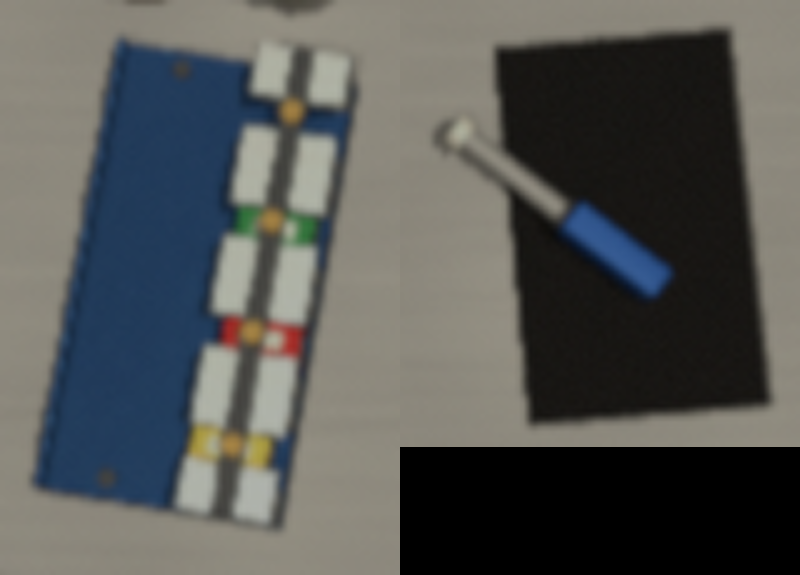

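View pics/c2.png

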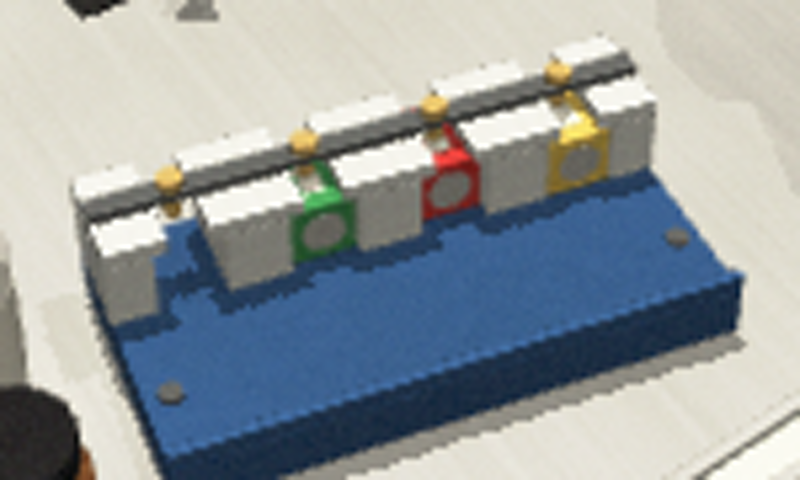

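Bore 0 at the far end is empty. Green, red and yellow sit in bores 1, 2 and 3. The rod on the mat has a blue handle, and its nose points to upper-left in the top view. Next I measure the poses.

Run:
```python
from h import *
t=cv2.imread('pics/top1.png');c=get_calibration('top');hsv=cv2.cvtColor(t,cv2.COLOR_BGR2HSV)
m=cv2.inRange(hsv,(8,90,100),(28,255,255));m[:,:215]=0;m[:,262:]=0;m[:140]=0;m[240:]=0
n,l,st,ce=cv2.connectedComponentsWithStats(m)
for i in range(1,n): print(st[i,2:],ce[i].round(1),onplane(c,*ce[i],.09))
for u,v in [(292,110),(272,220),(252,331),(231,444)]: print('head',onplane(c,185+u/5,130+v/5,.09))
for u,v in [(260,40),(353,52),(175,508),(278,525)]: print('bridge',onplane(c,185+u/5,130+v/5,.078))
print('handle',onplane(c,345.65,217.95,.04))
print('nose',onplane(c,300+60*85/400,165+130*95/447,.023+.01))
cv2.imwrite('pics/rk.png',cv2.resize(t[140:260,130:190],(400,800))[:,:] if 0 else cv2.resize(t[142:258,135:190],(284,600),interpolation=cv2.INTER_CUBIC))
for nme,p in dict(rack=(160,200),rinse=(242,115),jar=(211,116),brush=(350,150)).items(): print(nme,onplane(c,*p,0.07 if nme=='rack' else .03))
```

```text
[ 5  5 19] [242.8 151.8] [0.6546 0.0306 0.09  ]
[ 5  5 20] [238.9 174. ] [0.5828 0.0405 0.09  ]
[ 6  5 24] [235.  195.8] [0.5126 0.0504 0.09  ]
[16  8 78] [230.6 218.5] [0.4408 0.0612 0.09  ]
head [0.6541 0.0288 0.09  ]
head [0.5826 0.039  0.09  ]
head [0.5115 0.049  0.09  ]
head [0.44   0.0594 0.09  ]
bridge [0.703  0.0523 0.078 ]
bridge [ 0.6963 -0.0079  0.078 ]
bridge [0.4001 0.0946 0.078 ]
bridge [0.391  0.0296 0.078 ]
handle [ 0.4561 -0.3034  0.04  ]
nose [ 0.5375 -0.1967  0.033 ]
rack [0.497  0.2922 0.07  ]
rinse [0.7971 0.0443 0.03  ]
jar [0.7917 0.1487 0.03  ]
brush [ 0.6837 -0.3182  0.03  ]
```

View pics/rk.png

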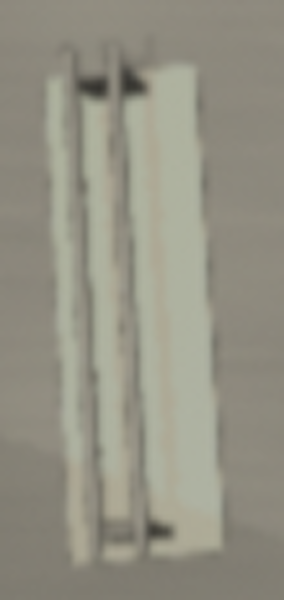

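```bash
cat >> h.py <<'E'
def plan(p,yaw,N,s=None):
    """constant row (travel, turn about tool z) reaching TCP p, tool-down, tool x at yaw deg, in N rows"""
    s=s or state(); R=Rn.from_quat(s['tool_rot']).as_matrix(); P=np.array(s['tool_pos'])
    y0=np.degrees(np.arctan2(R[1,0],R[0,0])); d=(yaw-y0+180)%360-180
    w=np.radians(d)/N; M=sum(Rn.from_euler('z',k*w).as_matrix() for k in range(N))
    D=Rn.from_euler('z',-np.radians(y0)).as_matrix()@(np.array(p)-P)
    q=np.linalg.solve(M,D); q[1:]*=-1
    print('now',P.round(4),'yaw',round(y0,2),'| N',N,'travel',q.round(4).tolist(),'drz',round(-w,4),'tilt',R[:,2].round(4), 'open',round(s['opening'],4),'t',round(s['time'],2))
    return q
E
python3 - <<'E'
from h import *
c=get_calibration('top')
for p in [(148.2,151.7),(153.2,250.4),(156.7,150.7),(162.1,249.5)]: print(onplane(c,*p,.07))
plan([.456,-.303,.231],52.6,30)
w=get_calibration('wrist'); s=state(); R=Rn.from_quat(s['tool_rot']).as_matrix()
print('cam in tool',(R.T@(-np.array(w['R']).T@w['t']-s['tool_pos'])).round(3),(np.array(w['R'])@R).round(3).tolist(),w['fovy'])
E
```

```text
[0.6542 0.3403 0.07  ]
[0.3364 0.3042 0.07  ]
[0.6581 0.3127 0.07  ]
[0.3399 0.2762 0.07  ]
now [0.1765 0.5207 0.2307] yaw 161.28 | N 30 travel [-0.0338, -0.0, -0.0] drz 0.0632 tilt [-4.0e-04 -1.1e-03 -1.0e+00] open 0.0852 t 0.1
cam in tool [ 0.075 -0.    -0.142] [[0.0, 1.0, 0.001], [-0.956, 0.001, -0.293], [-0.293, -0.0, 0.956]] 64.49372652042078
```

>>> jog_arm(travel=[[-0.0338,0,0],[-0.0338,0,0],[-0.0338,0,0],[-0.0338,0,0],[-0.0338,0,0]], dr=[[0,0,0.0632],[0,0,0.0632],[0,0,0.0632],[0,0,0.0632],[0,0,0.0632]], fingers=[-1,-1,-1,-1,-1])

```text
time: 0.52
tool_pos: [0.3291, 0.4464, 0.2307]
tool_rot: [0.317, 0.948, -0.0, -0.0]
ft_force: [0.0, 1.2, 0.1]
opening: 0.0854
grip_force: 0.0
```

>>> jog_arm(travel=[[-0.0338,0,0],[-0.0338,0,0],[-0.0338,0,0],[-0.0338,0,0],[-0.0338,0,0]], dr=[[0,0,0.0632],[0,0,0.0632],[0,0,0.0632],[0,0,0.0632],[0,0,0.0632]], fingers=[-1,-1,-1,-1,-1])

```text
time: 0.93
tool_pos: [0.4499, 0.3288, 0.2307]
tool_rot: [0.463, 0.887, -0.0, -0.0]
ft_force: [0.9, 1.1, -0.0]
opening: 0.0853
grip_force: 0.0
```

>>> jog_arm(travel=[[-0.0338,0,0],[-0.0338,0,0],[-0.0338,0,0],[-0.0338,0,0],[-0.0338,0,0]], dr=[[0,0,0.0632],[0,0,0.0632],[0,0,0.0632],[0,0,0.0632],[0,0,0.0632]], fingers=[-1,-1,-1,-1,-1])

```text
time: 1.35
tool_pos: [0.528, 0.1797, 0.2307]
tool_rot: [0.596, 0.803, -0.0, -0.0]
ft_force: [-0.3, 0.2, -0.1]
opening: 0.085
grip_force: 0.0
```

>>> jog_arm(travel=[[-0.0338,0,0],[-0.0338,0,0],[-0.0338,0,0],[-0.0338,0,0],[-0.0338,0,0]], dr=[[0,0,0.0632],[0,0,0.0632],[0,0,0.0632],[0,0,0.0632],[0,0,0.0632]], fingers=[-1,-1,-1,-1,-1])

```text
time: 1.77
tool_pos: [0.5559, 0.0136, 0.2307]
tool_rot: [0.715, 0.699, -0.0, -0.0]
ft_force: [-0.2, 0.4, 0.1]
opening: 0.0853
grip_force: 0.0
```

>>> jog_arm(travel=[[-0.0338,0,0],[-0.0338,0,0],[-0.0338,0,0],[-0.0338,0,0],[-0.0338,0,0]], dr=[[0,0,0.0632],[0,0,0.0632],[0,0,0.0632],[0,0,0.0632],[0,0,0.0632]], fingers=[-1,-1,-1,-1,-1])

```text
time: 2.18
tool_pos: [0.5308, -0.1528, 0.2307]
tool_rot: [0.816, 0.578, -0.0, -0.0]
ft_force: [1.0, 0.2, 0.7]
opening: 0.0852
grip_force: 0.0
```

>>> jog_arm(travel=[[-0.0338,0,0],[-0.0338,0,0],[-0.0338,0,0],[-0.0338,0,0],[-0.0338,0,0]], dr=[[0,0,0.0632],[0,0,0.0632],[0,0,0.0632],[0,0,0.0632],[0,0,0.0632]], fingers=[-1,-1,-1,-1,-1])

```text
time: 2.6
tool_pos: [0.4552, -0.3032, 0.2307]
tool_rot: [0.897, 0.442, -0.0, -0.0]
ft_force: [0.4, -0.1, 0.4]
opening: 0.0851
grip_force: 0.0
```

>>> jog_arm(travel=[[0,0,0],[0,0,0]], dr=[[0,0,0],[0,0,0]], fingers=[-1,-1])

```text
time: 2.77
tool_pos: [0.4551, -0.3031, 0.2309]
tool_rot: [0.897, 0.442, -0.0, -0.0]
ft_force: [-0.1, 0.3, -0.5]
opening: 0.0857
grip_force: 0.0
```

```bash
cat >> h.py <<'E'
def bluerect(c,im,z,roi=None,amin=300):
    hsv=cv2.cvtColor(im,cv2.COLOR_RGB2HSV); m=cv2.inRange(hsv,(100,120,40),(130,255,255))
    if roi: k=np.zeros_like(m); k[roi[1]:roi[3],roi[0]:roi[2]]=255; m&=k
    for cn in sorted(cv2.findContours(m,0,2)[0],key=cv2.contourArea)[::-1]:
        if cv2.contourArea(cn)<amin: break
        r=cv2.minAreaRect(cn); print('blue',np.round(r[0],1),np.round(r[1],1),[onplane(c,*p,z)[:2].tolist() for p in cv2.boxPoints(r)],'ctr',onplane(c,*r[0],z))
E
python3 - <<'E'
from h import *
s=state(); c,im=snap('wrist','w1'); plan(s['tool_pos'],52.6,1,s); print(s['ft_force'])
bluerect(c,im,.043)
E
```

```text
now [ 0.4551 -0.3031  0.2309] yaw 52.47 | N 1 travel [0.0, -0.0, -0.0] drz -0.0023 tilt [-6.e-04  4.e-04 -1.e+00] open 0.0857 t 2.77
[-0.12487402  0.3051727  -0.46775802]
blue [278.5 174.5] [77. 25.] [[0.4704, -0.2614], [0.4898, -0.2763], [0.442, -0.3398], [0.4213, -0.3239]] ctr [ 0.4567 -0.2993  0.043 ]
```

View pics/w1.png

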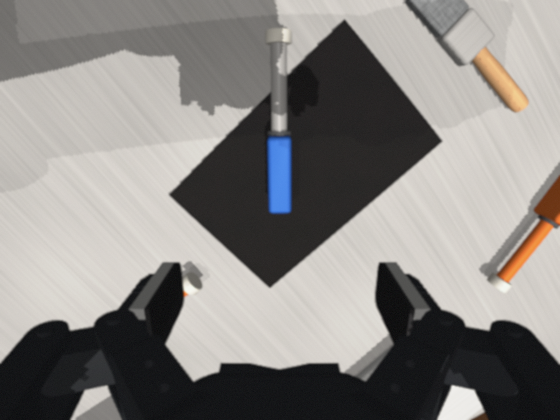

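The wrist view shows the rod at (279,175), nose up at (279,33), aligned with the tool. The handle centre is near (0.456,-0.300).

Run:
```python
from h import *
plan([.4562,-.3,.06],51.8,6); plan([.4562,-.3,.010],51.8,10)
```

```text
now [ 0.4558 -0.3021  0.231 ] yaw 52.59 | N 6 travel [0.0003, -0.0002, 0.0285] drz 0.0023 tilt [-4.e-04  5.e-04 -1.e+00] open 0.0855 t 2.82
now [ 0.4558 -0.3021  0.231 ] yaw 52.59 | N 10 travel [0.0002, -0.0001, 0.0221] drz 0.0014 tilt [-4.e-04  5.e-04 -1.e+00] open 0.0855 t 2.82
```

>>> jog_arm(travel=[[0.0003,-0.0002,0.03],[0.0003,-0.0002,0.03],[0.0003,-0.0002,0.03],[0.0003,-0.0002,0.03],[0.0003,0,0.03]], dr=[[0,0,0.0025],[0,0,0.0025],[0,0,0.0025],[0,0,0.0025],[0,0,0.0025]], fingers=[-0.3,-0.3,-0.3,-0.3,-0.3], newtons=100)

```text
time: 3.23
tool_pos: [0.457, -0.2988, 0.0798]
tool_rot: [0.899, 0.439, 0.0, -0.0]
ft_force: [1.0, -0.4, -0.4]
opening: 0.0554
grip_force: 0.0
```

>>> jog_arm(travel=[[0,0,0.02],[0,0,0.02],[0,0,0.02],[0,0,0.01],[0,0,0]], dr=[[0,0,0],[0,0,0],[0,0,0],[0,0,0],[0,0,0]], fingers=[-0.3,-0.3,-0.3,-0.3,-0.3])

```text
time: 3.65
tool_pos: [0.4557, -0.2984, 0.0088]
tool_rot: [0.899, 0.439, -0.001, -0.002]
ft_force: [-0.1, -0.0, -0.6]
opening: 0.055
grip_force: 0.0
```

>>> jog_arm(travel=[[0,0,0],[0,0,0],[0,0,0],[0,0,0],[0,0,0]], dr=[[0,0,0],[0,0,0],[0,0,0],[0,0,0],[0,0,0]], fingers=[1,1,1,1,1])

```text
time: 4.07
tool_pos: [0.4574, -0.3006, 0.0131]
tool_rot: [0.899, 0.438, 0.001, 0.001]
ft_force: [-0.5, 1.6, 6.2]
opening: 0.0227
grip_force: 98.9
```

>>> jog_arm(travel=[[0,0,0],[0,0,0],[0,0,0],[0,0,0],[0,0,0]], dr=[[0,0,0],[0,0,0],[0,0,0],[0,0,0],[0,0,0]], fingers=[1,1,1,1,1])

```text
time: 4.48
tool_pos: [0.4575, -0.3006, 0.0131]
tool_rot: [0.899, 0.438, 0.001, 0.001]
ft_force: [0.1, 1.7, 6.4]
opening: 0.0226
grip_force: 98.9
```

>>> jog_arm(travel=[[0,0,-0.01],[0,0,-0.025],[0,0,-0.025],[0,0,-0.025],[0,0,-0.025]], dr=[[0,0,0],[0,0,0],[0,0,0],[0,0,0],[0,0,0]], fingers=[1,1,1,1,1])

```text
time: 4.9
tool_pos: [0.4562, -0.3001, 0.1232]
tool_rot: [0.899, 0.438, -0.0, 0.0]
ft_force: [0.8, -1.4, -2.9]
opening: 0.0228
grip_force: 97.9
```

>>> jog_arm(travel=[[0,0,0],[0,0,0],[0,0,0]], dr=[[0,0,0],[0,0,0],[0,0,0]], fingers=[1,1,1])

```text
time: 5.15
tool_pos: [0.4562, -0.3001, 0.1208]
tool_rot: [0.899, 0.438, -0.0, -0.0]
ft_force: [-0.8, 0.4, -3.0]
opening: 0.0226
grip_force: 98.3
```

Run:
```python
from h import *
s=state(); c,im=snap('wrist','w2'); s0=snap('scene','s2')
f=np.array([.139,.990]);ctr=np.array([.5475,.0455])
g=[.139*.990,0]
for k,y in ((1,-.036),(2,.036),(3,.108)):
    b=ctr+y*np.array([-.990,.139]); print(k,b.round(4),'start grip',(b-.2*f).round(4))
plan([.4562,-.3,.12],51.8,1,s); print(s['ft_force'])
cv2.imwrite('pics/w2c.png',np.hstack([im[:,:,::-1],cv2.resize(s0[1][150:255,170:240],(280,420))[:,:240,::-1]]))
```

```text
1 [0.5831 0.0405] start grip [ 0.5553 -0.1575]
2 [0.5119 0.0505] start grip [ 0.4841 -0.1475]
3 [0.4406 0.0605] start grip [ 0.4128 -0.1375]
now [ 0.4562 -0.3001  0.1208] yaw 51.92 | N 1 travel [0.0001, -0.0, 0.0008] drz 0.0021 tilt [-6.e-04  3.e-04 -1.e+00] open 0.0226 t 5.15
[-0.82598525  0.37461247 -3.00990916]
```

View pics/w2c.png

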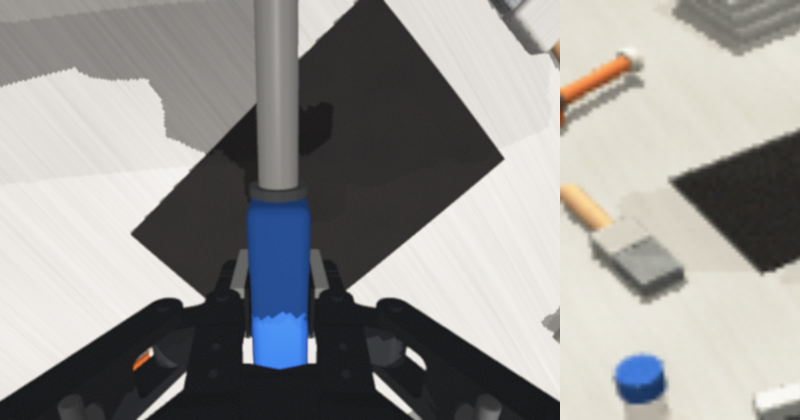

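Run:
```python
from h import *
plan([.4128,-.1375,.040],82,10)
```

```text
now [ 0.4558 -0.2998  0.1199] yaw 51.92 | N 10 travel [0.0131, -0.0108, 0.008] drz -0.0525 tilt [-0.0019  0.0012 -1.    ] open 0.0226 t 5.25
```

>>> jog_arm(travel=[[0.0131,-0.0108,0.008],[0.0131,-0.0108,0.008],[0.0131,-0.0108,0.008],[0.0131,-0.0108,0.008],[0.0131,-0.0108,0.008]], dr=[[0,0,-0.0525],[0,0,-0.0525],[0,0,-0.0525],[0,0,-0.0525],[0,0,-0.0525]], fingers=[1,1,1,1,1])

```text
time: 5.67
tool_pos: [0.4447, -0.2152, 0.0796]
tool_rot: [0.833, 0.553, -0.001, -0.001]
ft_force: [0.9, -0.4, -2.7]
opening: 0.0226
grip_force: 98.1
```

>>> jog_arm(travel=[[0.0131,-0.0108,0.008],[0.0131,-0.0108,0.008],[0.0131,-0.0108,0.008],[0.0131,-0.0108,0.008],[0.0131,-0.0108,0.008]], dr=[[0,0,-0.0525],[0,0,-0.0525],[0,0,-0.0525],[0,0,-0.0525],[0,0,-0.0525]], fingers=[1,1,1,1,1])

```text
time: 6.08
tool_pos: [0.412, -0.137, 0.0397]
tool_rot: [0.754, 0.657, -0.0, -0.001]
ft_force: [-0.5, 0.4, -1.9]
opening: 0.0225
grip_force: 98.1
```

>>> jog_arm(travel=[[0,0,0],[0,0,0],[0,0,0]], dr=[[0,0,0],[0,0,0],[0,0,0]], fingers=[1,1,1])

```text
time: 6.33
tool_pos: [0.4132, -0.1382, 0.0411]
tool_rot: [0.755, 0.656, -0.0, 0.0]
ft_force: [-0.2, 0.2, -2.5]
opening: 0.0225
grip_force: 98.4
```

Run:
```python
from h import *
s=state(); plan(s['tool_pos'],82,1,s)
c,im=snap('scene','s3'); ct,it=snap('top','t3'); cw,iw=snap('wrist','w3')
P=np.array(s['tool_pos']); R=Rn.from_quat(s['tool_rot']).as_matrix(); x=R[:,0]
for z in (.008,.013): 
  tip=P+x*.14+np.array([0,0,z]); print('tip pred',tip.round(4),'scene',proj(c,tip),'top',proj(ct,tip),'wrist',proj(cw,tip))
u,v=proj(c,tip).astype(int); a=im[v-35:v+40,u-55:u+45]
u,v=proj(ct,tip).astype(int); b=it[v-35:v+40,u-30:u+45]; print(u,v)
cv2.imwrite('pics/c3.png',np.hstack([cv2.resize(a,(450,338),interpolation=2),cv2.resize(b,(338,338),interpolation=2)])[:,:,::-1])
print(proj(c,tip).astype(int)-[55,35])
```

```text
now [ 0.4132 -0.1382  0.0411] yaw 81.96 | N 1 travel [0.0, -0.0, -0.0] drz -0.0007 tilt [-1.e-04 -2.e-04 -1.e+00] open 0.0225 t 6.33
tip pred [4.328e-01 4.000e-04 4.910e-02] scene [299.4 225.4] top [251.1 222.7] wrist [278.9 -90.3]
tip pred [4.328e-01 4.000e-04 5.410e-02] scene [299.4 224.1] top [250.9 222.6] wrist [278.9 -98.2]
250 222
[244 189]
```

View pics/c3.png

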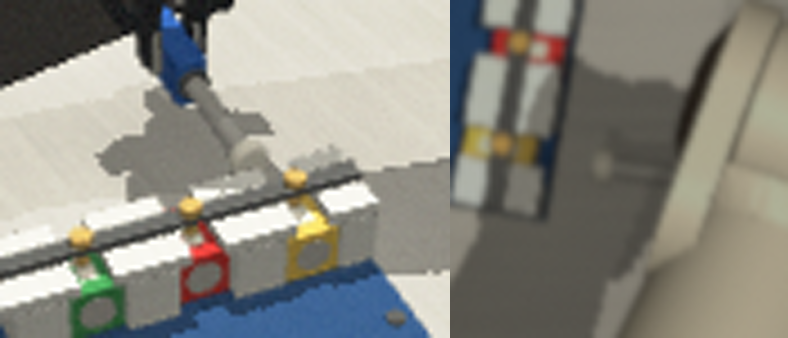

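View pics/w3.png

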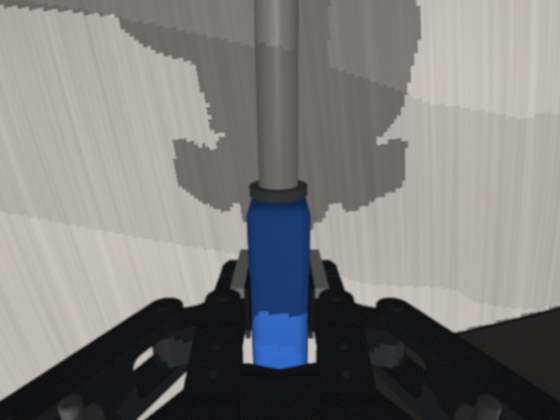

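>>> jog_arm(travel=[[0,0.0015,0.002],[0.01,0,0],[0.01,0,0],[0.01,0,0],[0.008,0,0]], dr=[[0,0,0],[0,0,0],[0,0,0],[0,0,0],[0,0,0]], fingers=[1,1,1,1,1])

```text
time: 6.9
tool_pos: [0.42, -0.0993, 0.0393]
tool_rot: [0.755, 0.656, 0.0, -0.0]
ft_force: [-0.0, 0.0, -3.6]
opening: 0.0226
grip_force: 98.4
```

>>> jog_arm(travel=[[0.006,0,0],[0.006,0,0],[0.006,0,0]], dr=[[0,0,0],[0,0,0],[0,0,0]], fingers=[1,1,1])

```text
time: 7.15
tool_pos: [0.4225, -0.0828, 0.0395]
tool_rot: [0.755, 0.656, -0.001, 0.001]
ft_force: [-0.8, -7.9, -2.1]
opening: 0.0227
grip_force: 98.5
```

>>> jog_arm(travel=[[0.008,0,0],[0.008,0,0],[0.008,0,0],[0.008,0,0],[0.008,0,0]], dr=[[0,0,0],[0,0,0],[0,0,0],[0,0,0],[0,0,0]], fingers=[1,1,1,1,1])

```text
time: 7.57
tool_pos: [0.428, -0.0422, 0.0393]
tool_rot: [0.755, 0.656, 0.0, -0.0]
ft_force: [-0.1, -0.3, -2.1]
opening: 0.0225
grip_force: 98.4
```

>>> jog_arm(travel=[[0.003,0,0],[0,0,0]], dr=[[0,0,0],[0,0,0]], fingers=[1,1])

```text
time: 7.73
tool_pos: [0.4284, -0.0393, 0.0393]
tool_rot: [0.754, 0.657, 0.0, -0.0]
ft_force: [-0.1, 0.2, -2.6]
opening: 0.0225
grip_force: 98.4
```

```bash
cat >> h.py <<'E'
def mounts(c,im,z,roi=None,amin=15):
    hsv=cv2.cvtColor(im,cv2.COLOR_RGB2HSV)
    for n,lo,hi in (('green',(45,90,50),(85,255,255)),('red',(0,170,90),(4,255,255)),('yellow',(20,130,110),(33,255,255))):
        m=cv2.inRange(hsv,lo,hi)
        if roi: k=np.zeros_like(m); k[roi[1]:roi[3],roi[0]:roi[2]]=255; m&=k
        m=cv2.morphologyEx(m,cv2.MORPH_CLOSE,np.ones((5,5)))
        for cn in sorted(cv2.findContours(m,0,2)[0],key=cv2.contourArea)[::-1][:2]:
            if cv2.contourArea(cn)>amin:
                r=cv2.minAreaRect(cn); print(n,np.round(r[0],1),np.round(r[1],1),round(r[2],1),'ctr',onplane(c,*r[0],z),[onplane(c,*p,z)[:2].tolist() for p in cv2.boxPoints(r)])
E
python3 - <<'E'
from h import *
ct,it=snap('top','t4'); mounts(ct,it,.066,(185,130,262,250))
c,im=snap('scene','s4')
cv2.imwrite('pics/c4.png',np.hstack([cv2.resize(im[200:305,205:355],(525,367),interpolation=2),cv2.resize(it[130:245,185:265],(255,367),interpolation=2)])[:,:,::-1])
E
```

```text
yellow [212.7 216.2] [13.4  9.3] 8.1 ctr [0.4491 0.1216 0.066 ] [[0.4369, 0.1443], [0.4665, 0.1415], [0.4614, 0.0988], [0.4318, 0.1017]]
```

View pics/c4.png

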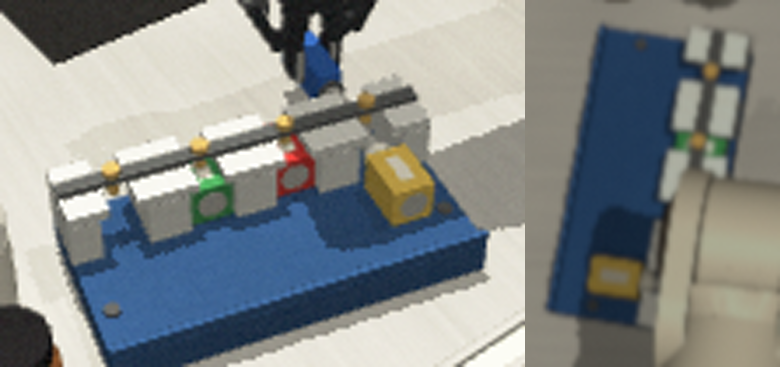

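Yellow is out on the ledge at about (0.449,0.122). The rod is retracted next and moved to bore 2.

>>> jog_arm(travel=[[-0.017,0,0],[-0.017,0,0],[-0.017,0,0],[-0.017,0,0],[-0.018,0,0]], dr=[[0,0,0],[0,0,0],[0,0,0],[0,0,0],[0,0,0]], fingers=[1,1,1,1,1])

```text
time: 8.25
tool_pos: [0.4161, -0.1263, 0.0393]
tool_rot: [0.755, 0.656, 0.0, 0.0]
ft_force: [0.0, -0.1, -2.9]
opening: 0.0226
grip_force: 98.4
```

>>> jog_arm(travel=[[0,0,0],[0,0.024,0],[0,0.024,0],[0,0.024,0],[0,0,0]], dr=[[0,0,0],[0,0,0],[0,0,0],[0,0,0],[0,0,0]], fingers=[1,1,1,1,1])

```text
time: 8.67
tool_pos: [0.4909, -0.1359, 0.039]
tool_rot: [0.755, 0.656, 0.001, 0.001]
ft_force: [-1.3, 0.5, -2.1]
opening: 0.0225
grip_force: 99.1
```

>>> jog_arm(travel=[[0,0,0],[0,0,0]], dr=[[0,0,0],[0,0,0]], fingers=[1,1])

```text
time: 8.83
tool_pos: [0.4871, -0.1352, 0.0389]
tool_rot: [0.755, 0.656, -0.0, -0.001]
ft_force: [-0.0, 0.4, -2.6]
opening: 0.0223
grip_force: 99.1
```

Run:
```python
from h import *
s=state(); plan([.5119-.187*.139+.001,.0505-.187*.99,.0393],82,1,s)
cw,iw=snap('wrist','w5'); cw0=cv2.imread('pics/w3.png')[:,:,::-1]
for i in (cw0,iw): bluerect(cw,np.ascontiguousarray(i),.06,(200,150,360,400))
```

```text
now [ 0.4871 -0.1352  0.0389] yaw 82.0 | N 1 travel [0.0005, -0.0003, -0.0004] drz 0.0 tilt [-1.3e-03  5.0e-04 -1.0e+00] open 0.0223 t 8.83
blue [279.3 283.8] [170.6  62.1] [[0.4802, -0.0943], [0.5036, -0.0971], [0.4961, -0.1779], [0.4678, -0.1747]] ctr [ 0.4874 -0.132   0.06  ]
blue [279.3 283.8] [170.6  62.1] [[0.4802, -0.0943], [0.5036, -0.0971], [0.4961, -0.1779], [0.4678, -0.1747]] ctr [ 0.4874 -0.132   0.06  ]
```

>>> jog_arm(travel=[[0.01,0,0],[0.01,0,0],[0.01,0,0],[0.008,0,0],[0.008,0,0]], dr=[[0,0,0],[0,0,0],[0,0,0],[0,0,0],[0,0,0]], fingers=[1,1,1,1,1])

```text
time: 9.3
tool_pos: [0.494, -0.0895, 0.0397]
tool_rot: [0.755, 0.656, -0.001, 0.001]
ft_force: [-0.4, -7.0, -2.5]
opening: 0.0227
grip_force: 99.1
```

>>> jog_arm(travel=[[0.008,0,0],[0.008,0,0],[0.008,0,0],[0.008,0,0],[0.007,0,0]], dr=[[0,0,0],[0,0,0],[0,0,0],[0,0,0],[0,0,0]], fingers=[1,1,1,1,1])

```text
time: 9.72
tool_pos: [0.4996, -0.0501, 0.0393]
tool_rot: [0.755, 0.656, 0.0, 0.0]
ft_force: [0.5, -1.4, -1.6]
opening: 0.0226
grip_force: 99.0
```

>>> jog_arm(travel=[[0,0,0],[0,0,0]], dr=[[0,0,0],[0,0,0]], fingers=[1,1])

```text
time: 9.88
tool_pos: [0.4995, -0.0507, 0.0392]
tool_rot: [0.754, 0.656, 0.0, -0.0]
ft_force: [-0.4, -0.3, -2.8]
opening: 0.0225
grip_force: 99.0
```

Run:
```python
from h import *
ct,it=snap('top','t6'); mounts(ct,it,.066,(185,130,262,250))
cw,iw=snap('wrist','w6'); bluerect(cw,iw,.06,(200,150,360,400))
c,im=snap('scene','s6'); mounts(c,im,.066,(205,200,355,310))
```

```text
red [217.  194.2] [13.9  9.5] 8.1 ctr [0.5203 0.1111 0.066 ] [[0.5077, 0.1347], [0.5382, 0.1318], [0.5328, 0.0875], [0.5024, 0.0905]]
yellow [212. 216.] [10. 14.] 90.0 ctr [0.4499 0.124  0.066 ] [[0.4654, 0.147], [0.4664, 0.1023], [0.4344, 0.101], [0.4334, 0.1456]]
blue [279.3 283.8] [170.6  62.1] [[0.4925, -0.0102], [0.5159, -0.013], [0.5084, -0.0941], [0.4801, -0.0909]] ctr [ 0.4997 -0.048   0.06  ]
green [265.5 254. ] [11. 18.] 0.0 ctr [0.5881 0.0735 0.066 ] [[0.6169, 0.0961], [0.584, 0.034], [0.5578, 0.0496], [0.592, 0.1108]]
red [295.4 259.2] [20.9 16.4] 71.6 ctr [0.5294 0.1315 0.066 ] [[0.5403, 0.0923], [0.4928, 0.0964], [0.519, 0.169], [0.5635, 0.1641]]
yellow [318.6 252.1] [23.2 16. ] 53.1 ctr [0.461  0.1403 0.066 ] [[0.4823, 0.1069], [0.4293, 0.092], [0.4404, 0.1727], [0.4902, 0.1846]]
```

Red is out at (0.520,0.111). Next is bore 1.

>>> jog_arm(travel=[[-0.017,0,0],[-0.017,0,0],[-0.017,0,0],[-0.017,0,0],[-0.018,0,0]], dr=[[0,0,0],[0,0,0],[0,0,0],[0,0,0],[0,0,0]], fingers=[1,1,1,1,1])

```text
time: 10.45
tool_pos: [0.4873, -0.1374, 0.0393]
tool_rot: [0.755, 0.656, 0.0, -0.0]
ft_force: [-0.1, -0.5, -3.1]
opening: 0.0227
grip_force: 99.0
```

>>> jog_arm(travel=[[0,0,0],[0,0.024,0],[0,0.024,0],[0,0.024,0],[0,0,0]], dr=[[0,0,0],[0,0,0],[0,0,0],[0,0,0],[0,0,0]], fingers=[1,1,1,1,1])

```text
time: 10.87
tool_pos: [0.562, -0.1469, 0.0388]
tool_rot: [0.755, 0.656, 0.001, 0.001]
ft_force: [-0.4, -0.8, -2.3]
opening: 0.0223
grip_force: 99.5
```

>>> jog_arm(travel=[[0,0,0],[0,0,0]], dr=[[0,0,0],[0,0,0]], fingers=[1,1])

```text
time: 11.03
tool_pos: [0.5583, -0.1462, 0.0389]
tool_rot: [0.755, 0.656, -0.0, -0.001]
ft_force: [-0.7, -0.4, -2.4]
opening: 0.0226
grip_force: 99.5
```

Run:
```python
from h import *
s=state(); plan([.5831-.187*.139+.001,.0405-.187*.99,.0393],82,1,s)
cw,iw=snap('wrist','w7'); bluerect(cw,iw,.06,(200,150,360,400))
```

```text
now [ 0.5583 -0.1462  0.0389] yaw 82.0 | N 1 travel [0.0015, -0.0004, -0.0004] drz -0.0 tilt [-1.2e-03  4.0e-04 -1.0e+00] open 0.0226 t 11.03
blue [279.3 283.8] [170.6  62.1] [[0.5514, -0.1053], [0.5747, -0.1081], [0.5673, -0.189], [0.539, -0.1858]] ctr [ 0.5586 -0.143   0.06  ]
```

>>> jog_arm(travel=[[0.01,0,0],[0.01,0,0],[0.01,0,0],[0.008,0,0],[0.008,0,0]], dr=[[0,0,0],[0,0,0],[0,0,0],[0,0,0],[0,0,0]], fingers=[1,1,1,1,1])

```text
time: 11.5
tool_pos: [0.5652, -0.1005, 0.0397]
tool_rot: [0.755, 0.656, -0.001, 0.001]
ft_force: [-0.4, -8.0, -0.9]
opening: 0.0224
grip_force: 99.5
```

>>> jog_arm(travel=[[0.008,0,0],[0.008,0,0],[0.008,0,0],[0.008,0,0],[0.008,0,0]], dr=[[0,0,0],[0,0,0],[0,0,0],[0,0,0],[0,0,0]], fingers=[1,1,1,1,1])

```text
time: 11.92
tool_pos: [0.5709, -0.0602, 0.0394]
tool_rot: [0.755, 0.656, 0.0, 0.0]
ft_force: [-0.1, -1.0, -1.9]
opening: 0.023
grip_force: 99.5
```

>>> jog_arm(travel=[[0,0,0],[0,0,0]], dr=[[0,0,0],[0,0,0]], fingers=[1,1])

```text
time: 12.08
tool_pos: [0.5708, -0.0605, 0.0392]
tool_rot: [0.754, 0.656, -0.0, -0.0]
ft_force: [-0.5, -0.3, -2.2]
opening: 0.0227
grip_force: 99.5
```

Run:
```python
from h import *
ct,it=snap('top','t8'); mounts(ct,it,.066,(185,130,262,250))
cw,iw=snap('wrist','w8'); bluerect(cw,iw,.06,(200,150,360,400))
```

```text
green [220.8 172.3] [15.6 11.3] 8.1 ctr [0.592  0.1018 0.066 ] [[0.5767, 0.1286], [0.6135, 0.125], [0.6073, 0.0749], [0.5705, 0.0786]]
red [216.9 194.2] [14.3  9.5] 8.1 ctr [0.5203 0.1114 0.066 ] [[0.5078, 0.1357], [0.5383, 0.1327], [0.5327, 0.087], [0.5023, 0.0901]]
yellow [212.4 216.2] [14.4  9.3] 8.1 ctr [0.4493 0.1227 0.066 ] [[0.4372, 0.147], [0.4668, 0.1442], [0.4613, 0.0983], [0.4318, 0.1013]]
blue [279.3 283.8] [170.6  62.1] [[0.5638, -0.0201], [0.5872, -0.0229], [0.5797, -0.104], [0.5514, -0.1008]] ctr [ 0.571 -0.058  0.06 ]
```

All three mounts are out. The rod comes out of the bore and goes back to the mat.

>>> jog_arm(travel=[[-0.02,0,0],[-0.02,0,0],[-0.02,0,0],[-0.02,0,0],[-0.02,0,0]], dr=[[0,0,0],[0,0,0],[0,0,0],[0,0,0],[0,0,0]], fingers=[1,1,1,1,1])

```text
time: 12.6
tool_pos: [0.5566, -0.1615, 0.0392]
tool_rot: [0.755, 0.656, 0.0, -0.0]
ft_force: [0.6, -0.2, -2.7]
opening: 0.0225
grip_force: 99.5
```

>>> jog_arm(travel=[[-0.02,0,-0.02],[-0.01,0,-0.02],[0,0,-0.02],[0,0,0],[0,0,0]], dr=[[0,0,0],[0,0,0],[0,0,0],[0,0,0],[0,0,0]], fingers=[1,1,1,1,1])

```text
time: 13.02
tool_pos: [0.5532, -0.1906, 0.1]
tool_rot: [0.755, 0.656, 0.001, 0.001]
ft_force: [0.3, -0.3, -2.6]
opening: 0.0228
grip_force: 99.4
```

Run:
```python
from h import *
plan([.45,-.325,.06],52,10)
```

```text
now [ 0.5532 -0.1906  0.1   ] yaw 81.96 | N 10 travel [-0.0165, -0.0047, 0.004] drz 0.0523 tilt [ 2.e-03 -6.e-04 -1.e+00] open 0.0228 t 13.02
```

>>> jog_arm(travel=[[-0.0165,-0.0047,0.004],[-0.0165,-0.0047,0.004],[-0.0165,-0.0047,0.004],[-0.0165,-0.0047,0.004],[-0.0165,-0.0047,0.004]], dr=[[0,0,0.0523],[0,0,0.0523],[0,0,0.0523],[0,0,0.0523],[0,0,0.0523]], fingers=[1,1,1,1,1])

```text
time: 13.43
tool_pos: [0.5091, -0.2641, 0.0771]
tool_rot: [0.834, 0.551, -0.001, -0.001]
ft_force: [0.2, 1.1, -3.1]
opening: 0.0226
grip_force: 99.5
```

>>> jog_arm(travel=[[-0.0165,-0.0047,0.004],[-0.0165,-0.0047,0.004],[-0.0165,-0.0047,0.004],[-0.0165,-0.0047,0.004],[-0.0165,-0.0047,0.004]], dr=[[0,0,0.0523],[0,0,0.0523],[0,0,0.0523],[0,0,0.0523],[0,0,0.0523]], fingers=[1,1,1,1,1])

```text
time: 13.85
tool_pos: [0.4486, -0.3246, 0.0572]
tool_rot: [0.899, 0.438, -0.001, -0.001]
ft_force: [-0.4, 0.3, -2.7]
opening: 0.0225
grip_force: 99.5
```

>>> jog_arm(travel=[[0,0,0.015],[0,0,0.015],[0,0,0.01],[0,0,0.004],[0,0,0]], dr=[[0,0,0],[0,0,0],[0,0,0],[0,0,0],[0,0,0]], fingers=[1,1,1,1,1])

```text
time: 14.27
tool_pos: [0.449, -0.3239, 0.014]
tool_rot: [0.899, 0.439, -0.001, -0.001]
ft_force: [0.6, -0.3, -2.0]
opening: 0.0226
grip_force: 99.8
```

>>> jog_arm(travel=[[0,0,0],[0,0,0]], dr=[[0,0,0],[0,0,0]], fingers=[1,1])

```text
time: 14.43
tool_pos: [0.45, -0.3245, 0.0152]
tool_rot: [0.899, 0.439, 0.0, -0.0]
ft_force: [-0.3, 0.1, -2.7]
opening: 0.0227
grip_force: 99.8
```

>>> jog_arm(travel=[[0,0,0.002],[0,0,0],[0,0,0],[0,0,0],[0,0,0]], dr=[[0,0,0],[0,0,0],[0,0,0],[0,0,0],[0,0,0]], fingers=[1,1,0,-0.3,-0.3])

```text
time: 14.85
tool_pos: [0.4499, -0.3249, 0.0136]
tool_rot: [0.899, 0.439, 0.0, 0.0]
ft_force: [0.1, -0.4, 0.4]
opening: 0.055
grip_force: 0.0
```

>>> jog_arm(travel=[[0,0,0],[0,0,-0.02],[0,0,-0.03],[0,0,-0.03],[0,0,-0.03]], dr=[[0,0,0],[0,0,0],[0,0,0],[0,0,0],[0,0,0]], fingers=[-0.3,-0.3,-0.3,-0.3,-0.3])

```text
time: 15.27
tool_pos: [0.4495, -0.3246, 0.1246]
tool_rot: [0.899, 0.439, -0.0, -0.0]
ft_force: [-0.1, -1.3, 0.7]
opening: 0.0555
grip_force: 0.0
```

>>> jog_arm(travel=[[0,0,-0.03],[0,0,-0.03],[0,0,-0.03],[0,0,0],[0,0,0]], dr=[[0,0,0],[0,0,0],[0,0,0],[0,0,0],[0,0,0]], fingers=[-0.3,-0.3,-0.3,-0.3,-0.3])

```text
time: 15.68
tool_pos: [0.4504, -0.3253, 0.2153]
tool_rot: [0.899, 0.439, 0.001, 0.002]
ft_force: [0.4, 0.0, 0.5]
opening: 0.0556
grip_force: 0.0
```

Run:
```python
from h import *
c,im=snap('wrist','w9'); bluerect(c,im,.043)
p=np.array([.4475,.135]) # view pose: camera is 75 mm ahead along tool x
plan([.50,.04,.24],82,15)
```

```text
blue [277.  181.5] [81. 26.] [[0.4638, -0.2857], [0.4829, -0.3007], [0.4339, -0.3648], [0.4133, -0.3487]] ctr [ 0.4494 -0.3239  0.043 ]
now [ 0.45   -0.3249  0.2136] yaw 52.04 | N 15 travel [0.0239, -0.0069, -0.0018] drz -0.0349 tilt [ 9.e-04 -7.e-04 -1.e+00] open 0.0555 t 15.73
```

```bash
python3 -c "
from h import *
plan([.51,.12,.235],82,15)"
```

```text
now [ 0.45   -0.3249  0.2136] yaw 52.04 | N 15 travel [0.0291, -0.0085, -0.0014] drz -0.0349 tilt [ 9.e-04 -7.e-04 -1.e+00] open 0.0555 t 15.73
```

>>> jog_arm(travel=[[0.0291,-0.0085,-0.0014],[0.0291,-0.0085,-0.0014],[0.0291,-0.0085,-0.0014],[0.0291,-0.0085,-0.0014],[0.0291,-0.0085,-0.0014]], dr=[[0,0,-0.0349],[0,0,-0.0349],[0,0,-0.0349],[0,0,-0.0349],[0,0,-0.0349]], fingers=[-0.4,-0.4,-0.4,-0.4,-0.4])

```text
time: 16.15
tool_pos: [0.4955, -0.179, 0.2186]
tool_rot: [0.857, 0.516, -0.001, -0.001]
ft_force: [0.1, 0.4, -0.2]
opening: 0.0599
grip_force: 0.0
```

>>> jog_arm(travel=[[0.0291,-0.0085,-0.0014],[0.0291,-0.0085,-0.0014],[0.0291,-0.0085,-0.0014],[0.0291,-0.0085,-0.0014],[0.0291,-0.0085,-0.0014]], dr=[[0,0,-0.0349],[0,0,-0.0349],[0,0,-0.0349],[0,0,-0.0349],[0,0,-0.0349]], fingers=[-0.4,-0.4,-0.4,-0.4,-0.4])

```text
time: 16.57
tool_pos: [0.5155, -0.0289, 0.2256]
tool_rot: [0.808, 0.589, -0.001, -0.001]
ft_force: [-0.6, 0.7, 0.1]
opening: 0.0599
grip_force: 0.0
```

>>> jog_arm(travel=[[0.0291,-0.0085,-0.0014],[0.0291,-0.0085,-0.0014],[0.0291,-0.0085,-0.0014],[0.0291,-0.0085,-0.0014],[0.0291,-0.0085,-0.0014]], dr=[[0,0,-0.0349],[0,0,-0.0349],[0,0,-0.0349],[0,0,-0.0349],[0,0,-0.0349]], fingers=[-0.4,-0.4,-0.4,-0.4,-0.4])

```text
time: 16.98
tool_pos: [0.5091, 0.1222, 0.2326]
tool_rot: [0.754, 0.657, -0.001, -0.001]
ft_force: [0.5, 0.3, 1.0]
opening: 0.0597
grip_force: 0.0
```

>>> jog_arm(travel=[[0,0,0],[0,0,0],[0,0,0]], dr=[[0,0,0],[0,0,0],[0,0,0]], fingers=[-0.4,-0.4,-0.4])

```text
time: 17.23
tool_pos: [0.5095, 0.1206, 0.2332]
tool_rot: [0.754, 0.656, -0.001, -0.0]
ft_force: [-0.2, -0.7, 0.1]
opening: 0.06
grip_force: 0.0
```

Run:
```python
from h import *
s=state();plan(s['tool_pos'],82,1,s); c,im=snap('wrist','w10'); mounts(c,im,.066,amin=200)
```

```text
now [0.5095 0.1206 0.2332] yaw 82.04 | N 1 travel [0.0, -0.0, -0.0] drz 0.0008 tilt [-1.6e-03 -7.0e-04 -1.0e+00] open 0.06 t 17.23
green [363.1 185.7] [42.4 56.5] 3.7 ctr [0.5882 0.1074 0.066 ] [[0.564, 0.0833], [0.5721, 0.1383], [0.6115, 0.1304], [0.6054, 0.0747]]
red [291.5 187. ] [50. 35.] 90.0 ctr [0.5199 0.1154 0.066 ] [[0.5068, 0.1416], [0.5393, 0.1371], [0.5337, 0.088], [0.4997, 0.0927]]
yellow [217.3 187.5] [50.7 37.5] 87.1 ctr [0.4493 0.1248 0.066 ] [[0.4351, 0.1507], [0.4705, 0.1475], [0.4641, 0.0978], [0.4271, 0.101]]
```

View pics/w10.png

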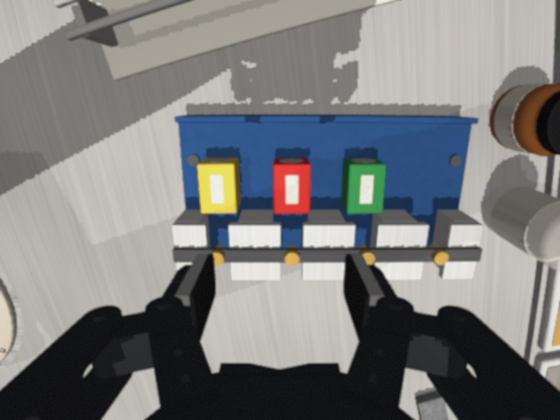

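Yellow (218,187), red (292,187) and green (364,187) stand free on the ledge, aligned with the tool. Yellow is picked first.

```bash
python3 -c "
from h import *
plan([.4493,.124,.085],82,6)"
```

```text
now [0.5097 0.1201 0.2334] yaw 81.99 | N 6 travel [-0.0008, -0.0101, 0.0247] drz -0.0 tilt [-1.2e-03 -6.0e-04 -1.0e+00] open 0.06 t 17.28
```

>>> jog_arm(travel=[[-0.0007,-0.0121,0.0247],[-0.0007,-0.0121,0.0247],[-0.0007,-0.0121,0.0247],[-0.0007,-0.0121,0.0247],[-0.0007,-0.012,0.0247]], dr=[[0,0,0],[0,0,0],[0,0,0],[0,0,0],[0,0,0]], fingers=[-0.4,-0.4,-0.4,-0.4,-0.4], newtons=60)

```text
time: 17.7
tool_pos: [0.4488, 0.1245, 0.1092]
tool_rot: [0.755, 0.655, -0.0, -0.0]
ft_force: [0.4, 0.2, -0.7]
opening: 0.06
grip_force: 0.0
```

>>> jog_arm(travel=[[0,0,0.0247],[0,0,0.02],[0,0,0.02],[0,0,0.008],[0,0,0]], dr=[[0,0,0],[0,0,0],[0,0,0],[0,0,0],[0,0,0]], fingers=[-0.4,-0.4,-0.4,-0.4,-0.4])

```text
time: 18.12
tool_pos: [0.4483, 0.1245, 0.0361]
tool_rot: [0.755, 0.656, -0.002, -0.001]
ft_force: [-0.3, -0.1, -0.3]
opening: 0.0602
grip_force: 0.0
```

>>> jog_arm(travel=[[0,0,0],[0,0,0],[0,0,0],[0,0,0],[0,0,0]], dr=[[0,0,0],[0,0,0],[0,0,0],[0,0,0],[0,0,0]], fingers=[0.5,0.6,0.7,0.8,1])

```text
time: 18.53
tool_pos: [0.4505, 0.1258, 0.0396]
tool_rot: [0.755, 0.656, 0.001, 0.001]
ft_force: [-0.3, -0.9, 7.3]
opening: 0.0351
grip_force: 61.5
```

>>> jog_arm(travel=[[0,0,0],[0,0,0],[0,0,-0.01],[0,0,-0.03],[0,0,-0.03]], dr=[[0,0,0],[0,0,0],[0,0,0],[0,0,0],[0,0,0]], fingers=[1,1,1,1,1])

```text
time: 18.95
tool_pos: [0.4485, 0.1255, 0.1086]
tool_rot: [0.754, 0.656, -0.001, -0.001]
ft_force: [0.6, 0.3, -0.3]
opening: 0.0351
grip_force: 60.5
```

>>> jog_arm(travel=[[0,0,-0.03],[0,0,-0.03],[0,0,-0.03],[0,0,0],[0,0,0]], dr=[[0,0,0],[0,0,0],[0,0,0],[0,0,0],[0,0,0]], fingers=[1,1,1,1,1])

```text
time: 19.37
tool_pos: [0.4503, 0.126, 0.2003]
tool_rot: [0.754, 0.656, 0.002, 0.001]
ft_force: [-0.1, -0.4, -2.3]
opening: 0.0348
grip_force: 60.7
```

Run:
```python
from h import *
s=state();plan([.4026,.235,.19],96.5,6,s); c,im=snap('wrist','w11'); mounts(c,im,.19,amin=200)
```

```text
now [0.4503 0.126  0.2003] yaw 82.04 | N 6 travel [0.0179, -0.0086, 0.0017] drz -0.0421 tilt [ 0.0033  0.001  -1.    ] open 0.0348 t 19.37
green [433.9 193.3] [53.4 60.1] 6.0 ctr [0.5284 0.1487 0.19  ] [[0.5136, 0.1368], [0.5174, 0.1661], [0.5429, 0.1601], [0.5404, 0.1299]]
red [358.8 192.5] [41.4 58. ] 1.8 ctr [0.4922 0.1541 0.19  ] [[0.4807, 0.1412], [0.4841, 0.1695], [0.5032, 0.1663], [0.5009, 0.1377]]
yellow [279.  295.5] [105.  90.] 90.0 ctr [0.4469 0.1038 0.19  ] [[0.4288, 0.1367], [0.4732, 0.1304], [0.4671, 0.0665], [0.4172, 0.0735]]
```

>>> jog_arm(travel=[[0.0179,-0.0086,0.0017],[0.0179,-0.0086,0.0017],[0.0179,-0.0086,0.0017],[0.0179,-0.0086,0.0017],[0.0179,-0.0086,0.0017]], dr=[[0,0,-0.0421],[0,0,-0.0421],[0,0,-0.0421],[0,0,-0.0421],[0,0,-0.0421]], fingers=[1,1,1,1,1])

```text
time: 19.83
tool_pos: [0.4105, 0.2178, 0.1879]
tool_rot: [0.681, 0.733, -0.001, -0.0]
ft_force: [0.1, -1.3, -1.7]
opening: 0.0351
grip_force: 60.7
```

>>> jog_arm(travel=[[0.0179,-0.0086,0.0017],[0,0,0],[0,0,0],[0,0,0]], dr=[[0,0,-0.0421],[0,0,0],[0,0,0],[0,0,0]], fingers=[1,1,1,1])

```text
time: 20.17
tool_pos: [0.4014, 0.2342, 0.187]
tool_rot: [0.666, 0.746, -0.001, -0.0]
ft_force: [-0.3, -0.1, -1.2]
opening: 0.0348
grip_force: 60.5
```

Run:
```python
from h import *
s=state();plan([.4026,.2972,.1],96.5,6,s); c,im=snap('wrist','w12'); mounts(c,im,.19,amin=200)
C=np.array([.497,.308]);d=np.array([.9936,.1135]);n=np.array([-d[1],d[0]])
for a in(-.16,-.095,0,.1):
  for b in(-.014,.014): print(a,b,proj(c,[*(C+a*d+b*n),.07]))
```

```text
now [0.4014 0.2342 0.187 ] yaw 96.5 | N 6 travel [0.0104, 0.0014, 0.0145] drz 0.0 tilt [-1.2e-03 -9.0e-04 -1.0e+00] open 0.0348 t 20.17
green [458.4 316. ] [54.  18.2] 40.4 ctr [0.4935 0.2179 0.19  ] [[0.4781, 0.2227], [0.4819, 0.231], [0.5096, 0.2128], [0.506, 0.2038]]
yellow [279.  297.5] [105.  90.] 90.0 ctr [0.4027 0.2192 0.19  ] [[0.3792, 0.2442], [0.4199, 0.2489], [0.4292, 0.1907], [0.3833, 0.1853]]
-0.16 -0.014 [206.6 137.7]
-0.16 0.014 [204.5 100. ]
-0.095 -0.014 [290.9 137.5]
-0.095 0.014 [291.2  99.7]
0 -0.014 [413.2 138.2]
0 0.014 [417.  100.9]
0.1 -0.014 [534.3 140.3]
0.1 0.014 [541.1 104.2]
```

View pics/w12.png

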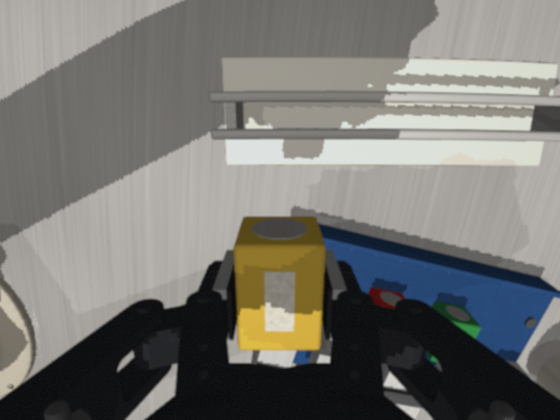

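The rack rails are horizontal in the picture at rows 97 and 134, about 2 mm beyond the prediction. I shift the rack centre to (0.4985,0.310).

```bash
python3 -c "
from h import *
plan([.4041,.2992,.125],96.5,5)"
```

```text
now [0.4016 0.234  0.1873] yaw 96.46 | N 5 travel [0.0129, 0.002, 0.0125] drz -0.0001 tilt [-9.e-04 -7.e-04 -1.e+00] open 0.035 t 20.22
```

>>> jog_arm(travel=[[0.0129,0.002,0.0125],[0.0129,0.002,0.0125],[0.0129,0.002,0.0125],[0.0129,0.002,0.0125],[0.0129,0.002,0.0125]], dr=[[0,0,0],[0,0,0],[0,0,0],[0,0,0],[0,0,0]], fingers=[1,1,1,1,1])

```text
time: 20.63
tool_pos: [0.4047, 0.2997, 0.1245]
tool_rot: [0.667, 0.746, -0.0, 0.0]
ft_force: [0.1, -0.2, -1.3]
opening: 0.0349
grip_force: 60.5
```

>>> jog_arm(travel=[[0,0,0.015],[0,0,0.015],[0,0,0.01],[0,0,0],[0,0,0]], dr=[[0,0,0],[0,0,0],[0,0,0],[0,0,0],[0,0,0]], fingers=[1,1,1,1,1])

```text
time: 21.05
tool_pos: [0.4043, 0.2993, 0.0852]
tool_rot: [0.666, 0.746, -0.0, -0.0]
ft_force: [-0.3, -0.3, -0.7]
opening: 0.0346
grip_force: 60.5
```

>>> jog_arm(travel=[[0,0,0.003],[0,0,0],[0,0,0]], dr=[[0,0,0],[0,0,0],[0,0,0]], fingers=[1,1,1])

```text
time: 21.3
tool_pos: [0.4047, 0.2999, 0.083]
tool_rot: [0.666, 0.746, 0.0, 0.0]
ft_force: [0.0, 0.4, -1.7]
opening: 0.0348
grip_force: 60.6
```

>>> jog_arm(travel=[[0,0,0.002],[0,0,0.001],[0,0,0.001],[0,0,0]], dr=[[0,0,0],[0,0,0],[0,0,0],[0,0,0]], fingers=[1,1,1,1])

```text
time: 21.63
tool_pos: [0.4045, 0.2998, 0.0796]
tool_rot: [0.666, 0.746, 0.001, 0.0]
ft_force: [-2.6, -2.8, 8.2]
opening: 0.0353
grip_force: 61.7
```

>>> jog_arm(travel=[[0,0,0],[0,0,0],[0,0,0],[0,0,0],[0,0,0]], dr=[[0,0,0],[0,0,0],[0,0,0],[0,0,0],[0,0,0]], fingers=[0.1,0,-0.2,-0.4,-0.4])

```text
time: 22.05
tool_pos: [0.4043, 0.2997, 0.0783]
tool_rot: [0.666, 0.746, -0.0, -0.0]
ft_force: [0.7, -0.7, 0.7]
opening: 0.0593
grip_force: 0.0
```

>>> jog_arm(travel=[[0,0,-0.015],[0,0,-0.03],[0,0,-0.03],[0,0,-0.03],[0,0,-0.03]], dr=[[0,0,0],[0,0,0],[0,0,0],[0,0,0],[0,0,0]], fingers=[-0.4,-0.4,-0.4,-0.4,-0.4])

```text
time: 22.47
tool_pos: [0.4041, 0.2996, 0.2147]
tool_rot: [0.666, 0.746, -0.0, -0.0]
ft_force: [1.0, -0.3, 1.4]
opening: 0.0599
grip_force: 0.0
```

```bash
cat >> h.py <<'E'
def rackxy(p):
    v=np.array(p[:2])-[.4985,.310]; return (v@[.9936,.1135]).round(4),(v@[-.1135,.9936]).round(4)
E
python3 - <<'E'
from h import *
ct,it=snap('top','t13'); mounts(ct,it,.106,(130,130,190,260)); mounts(ct,it,.066,(190,130,240,260))
cv2.imwrite('pics/c13.png',cv2.resize(it[135:265,130:270],(560,520),interpolation=2)[:,:,::-1])
plan([.520,.115,.20],82,9)
E
```

```text
yellow [154.  227.5] [11. 14.] 90.0 ctr [0.406 0.295 0.106] [[0.4225, 0.3178], [0.4235, 0.2743], [0.3895, 0.2723], [0.3885, 0.3157]]
green [220.7 172.7] [16.1 12.3] 8.1 ctr [0.5904 0.1019 0.066 ] [[0.5736, 0.1298], [0.6137, 0.1259], [0.6072, 0.074], [0.5672, 0.0781]]
red [217.1 194.6] [15. 10.] 10.3 ctr [0.5188 0.1108 0.066 ] [[0.5067, 0.1368], [0.5387, 0.1325], [0.531, 0.0847], [0.4991, 0.0891]]
now [0.4053 0.3005 0.2208] yaw 96.51 | N 9 travel [-0.0207, 0.0128, 0.0023] drz 0.0281 tilt [ 0.0058  0.0043 -1.    ] open 0.06 t 22.52
```

View pics/c13.png

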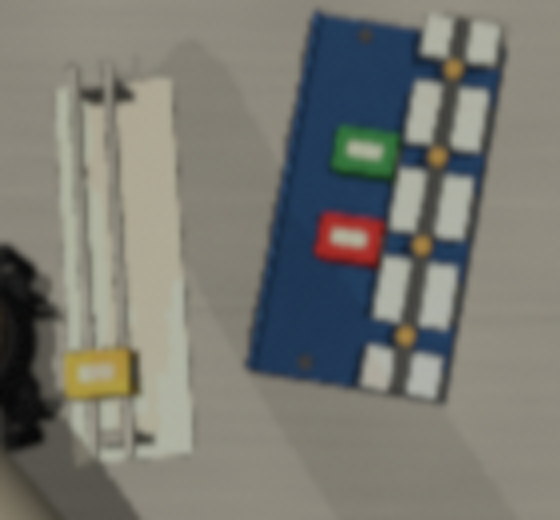

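Yellow rests across both rails at crop (98,372). Red is next.

```bash
python3 -c "
from h import *
plan([.520,.1145,.14],82,10)"
```

```text
now [0.4053 0.3005 0.2208] yaw 96.51 | N 10 travel [-0.0186, 0.0115, 0.0081] drz 0.0253 tilt [ 0.0058  0.0043 -1.    ] open 0.06 t 22.52
```

>>> jog_arm(travel=[[-0.0186,0.0115,0.007],[-0.0186,0.0115,0.007],[-0.0186,0.0115,0.007],[-0.0186,0.0115,0.007],[-0.0186,0.0115,0.007]], dr=[[0,0,0.0253],[0,0,0.0253],[0,0,0.0253],[0,0,0.0253],[0,0,0.0253]], fingers=[-0.4,-0.4,-0.4,-0.4,-0.4])

```text
time: 22.93
tool_pos: [0.468, 0.2098, 0.1778]
tool_rot: [0.712, 0.702, -0.0, 0.0]
ft_force: [-0.5, 1.0, 0.3]
opening: 0.0597
grip_force: 0.0
```

>>> jog_arm(travel=[[-0.0186,0.0115,0.007],[-0.0186,0.0115,0.007],[-0.0186,0.0115,0.007],[-0.0186,0.0115,0.007],[-0.0186,0.0115,0.007]], dr=[[0,0,0.0253],[0,0,0.0253],[0,0,0.0253],[0,0,0.0253],[0,0,0.0253]], fingers=[-0.4,-0.4,-0.4,-0.4,-0.4])

```text
time: 23.35
tool_pos: [0.5194, 0.1132, 0.1427]
tool_rot: [0.755, 0.656, -0.0, -0.0]
ft_force: [0.9, 0.2, 0.4]
opening: 0.06
grip_force: 0.0
```

>>> jog_arm(travel=[[0,0,0],[0,0,0],[0,0,0]], dr=[[0,0,0],[0,0,0],[0,0,0]], fingers=[-0.4,-0.4,-0.4])

```text
time: 23.6
tool_pos: [0.5188, 0.1144, 0.1434]
tool_rot: [0.755, 0.656, -0.0, -0.0]
ft_force: [1.4, -0.2, 0.0]
opening: 0.0602
grip_force: 0.0
```

```bash
python3 -c "
from h import *
plan([.520,.1145,.037],82,5); c,im=snap('wrist','w14'); mounts(c,im,.066,amin=200)"
```

```text
now [0.5188 0.1144 0.1434] yaw 82.02 | N 5 travel [0.0, 0.0002, 0.0213] drz 0.0001 tilt [-2.e-04  2.e-04 -1.e+00] open 0.0602 t 23.6
green [378.9 209.2] [59.9 78.1] 3.7 ctr [0.5878 0.1083 0.066 ] [[0.5631, 0.0834], [0.5709, 0.1397], [0.6111, 0.1316], [0.6063, 0.0741]]
red [281. 209.] [74. 48.] 90.0 ctr [0.5202 0.1178 0.066 ] [[0.5078, 0.1459], [0.5397, 0.1415], [0.5335, 0.0878], [0.4993, 0.0925]]
yellow [281.  309.5] [18. 17.] 0.0 ctr [0.5091 0.0372 0.066 ] [[0.5011, 0.0305], [0.5033, 0.0457], [0.5169, 0.0438], [0.515, 0.0285]]
yellow [484.  307.5] [14.8 17.7] 45.0 ctr [0.6679 0.0145 0.066 ] [[0.6585, 0.0152], [0.668, 0.0252], [0.6774, 0.0139], [0.6678, 0.0036]]
```

>>> jog_arm(travel=[[0,0.001,0.0265],[0,0,0.0265],[0,0,0.0265],[0,0,0.0265],[0,0,0]], dr=[[0,0,0],[0,0,0],[0,0,0],[0,0,0],[0,0,0]], fingers=[-0.4,-0.4,-0.4,-0.4,-0.4])

```text
time: 24.07
tool_pos: [0.517, 0.1144, 0.0327]
tool_rot: [0.754, 0.657, -0.003, -0.002]
ft_force: [-0.6, -0.4, -0.8]
opening: 0.0597
grip_force: 0.0
```

>>> jog_arm(travel=[[0,0,0],[0,0,0],[0,0,0],[0,0,0],[0,0,0]], dr=[[0,0,0],[0,0,0],[0,0,0],[0,0,0],[0,0,0]], fingers=[0.5,0.6,0.7,0.8,1])

```text
time: 24.48
tool_pos: [0.5211, 0.1146, 0.0395]
tool_rot: [0.755, 0.656, 0.002, 0.001]
ft_force: [-1.2, 1.5, 7.8]
opening: 0.035
grip_force: 61.1
```

>>> jog_arm(travel=[[0,0,0],[0,0,0],[0,0,-0.01],[0,0,-0.03],[0,0,-0.03]], dr=[[0,0,0],[0,0,0],[0,0,0],[0,0,0],[0,0,0]], fingers=[1,1,1,1,1])

```text
time: 24.9
tool_pos: [0.5191, 0.1138, 0.1081]
tool_rot: [0.755, 0.656, -0.001, -0.0]
ft_force: [1.0, -0.1, -0.8]
opening: 0.0354
grip_force: 60.2
```

>>> jog_arm(travel=[[0,0,-0.03],[0,0,-0.03],[0,0,0],[0,0,0],[0,0,0]], dr=[[0,0,0],[0,0,0],[0,0,0],[0,0,0],[0,0,0]], fingers=[1,1,1,1,1])

```text
time: 25.32
tool_pos: [0.5199, 0.114, 0.1674]
tool_rot: [0.755, 0.656, -0.0, 0.0]
ft_force: [0.0, 0.2, -1.0]
opening: 0.0349
grip_force: 60.4
```

```bash
python3 -c "
from h import *
plan([.4985,.310,.125],96.5,10); c,im=snap('wrist','w15'); mounts(c,im,.18,amin=200)"
```

```text
now [0.5199 0.114  0.1674] yaw 82.01 | N 10 travel [0.0196, -0.0026, 0.0042] drz -0.0253 tilt [ 0.e+00 -1.e-04 -1.e+00] open 0.0349 t 25.32
green [369.3 199.6] [53.6 70.5] 2.7 ctr [0.5611 0.1454 0.18  ] [[0.5483, 0.1322], [0.5522, 0.1618], [0.5732, 0.1579], [0.5708, 0.1279]]
red [279.2 281.8] [130.7  90.1] 89.1 ctr [0.5196 0.1132 0.18  ] [[0.5049, 0.1456], [0.5418, 0.1411], [0.5364, 0.0754], [0.4938, 0.0805]]
yellow [374. 290.] [17.  15.6] 45.0 ctr [0.5608 0.103  0.18  ] [[0.5557, 0.104], [0.5609, 0.1089], [0.566, 0.102], [0.5608, 0.097]]
```

>>> jog_arm(travel=[[0.0196,-0.0026,0.0042],[0.0196,-0.0026,0.0042],[0.0196,-0.0026,0.0042],[0.0196,-0.0026,0.0042],[0.0196,-0.0026,0.0042]], dr=[[0,0,-0.0253],[0,0,-0.0253],[0,0,-0.0253],[0,0,-0.0253],[0,0,-0.0253]], fingers=[1,1,1,1,1])

```text
time: 25.78
tool_pos: [0.5149, 0.2133, 0.1446]
tool_rot: [0.711, 0.703, -0.001, -0.0]
ft_force: [-0.2, -0.1, -1.5]
opening: 0.035
grip_force: 60.2
```

>>> jog_arm(travel=[[0.0196,-0.0026,0.0042],[0.0196,-0.0026,0.0042],[0.0196,-0.0026,0.0042],[0.0196,-0.0026,0.0042],[0.0196,-0.0026,0.0042]], dr=[[0,0,-0.0253],[0,0,-0.0253],[0,0,-0.0253],[0,0,-0.0253],[0,0,-0.0253]], fingers=[1,1,1,1,1])

```text
time: 26.2
tool_pos: [0.4981, 0.3106, 0.1235]
tool_rot: [0.665, 0.747, -0.001, -0.0]
ft_force: [0.0, -0.2, -0.8]
opening: 0.035
grip_force: 60.2
```

>>> jog_arm(travel=[[0,0,0.015],[0,0,0.015],[0,0,0.01],[0,0,0],[0,0,0]], dr=[[0,0,0],[0,0,0],[0,0,0],[0,0,0],[0,0,0]], fingers=[1,1,1,1,1])

```text
time: 26.62
tool_pos: [0.4985, 0.3096, 0.0845]
tool_rot: [0.666, 0.746, -0.001, -0.0]
ft_force: [0.4, 0.1, -0.1]
opening: 0.0348
grip_force: 60.2
```

>>> jog_arm(travel=[[0,0,0],[0,0,0]], dr=[[0,0,0],[0,0,0]], fingers=[1,1])

```text
time: 26.78
tool_pos: [0.4995, 0.3101, 0.0863]
tool_rot: [0.666, 0.746, 0.001, 0.0]
ft_force: [-0.5, 0.4, -1.6]
opening: 0.0349
grip_force: 60.2
```

>>> jog_arm(travel=[[0,0,0.003],[0,0,0.002],[0,0,0.001],[0,0,0.001],[0,0,0]], dr=[[0,0,0],[0,0,0],[0,0,0],[0,0,0],[0,0,0]], fingers=[1,1,1,1,1])

```text
time: 27.2
tool_pos: [0.4991, 0.3101, 0.0796]
tool_rot: [0.666, 0.746, 0.0, 0.0]
ft_force: [-2.7, -1.7, 7.6]
opening: 0.0351
grip_force: 61.2
```

>>> jog_arm(travel=[[0,0,0],[0,0,0]], dr=[[0,0,0],[0,0,0]], fingers=[1,1])

```text
time: 27.37
tool_pos: [0.4991, 0.3101, 0.0795]
tool_rot: [0.666, 0.746, 0.0, 0.0]
ft_force: [-2.2, -2.2, 8.2]
opening: 0.0349
grip_force: 61.2
```

Red is in contact with the rails. I release it and go for green.

>>> jog_arm(travel=[[0,0,0],[0,0,0],[0,0,0],[0,0,0],[0,0,0]], dr=[[0,0,0],[0,0,0],[0,0,0],[0,0,0],[0,0,0]], fingers=[0.1,0,-0.2,-0.4,-0.4])

```text
time: 27.78
tool_pos: [0.499, 0.3101, 0.0782]
tool_rot: [0.666, 0.746, -0.0, -0.0]
ft_force: [-0.3, 0.2, 1.1]
opening: 0.0594
grip_force: 0.0
```

>>> jog_arm(travel=[[0,0,-0.015],[0,0,-0.03],[0,0,-0.03],[0,0,0],[0,0,0]], dr=[[0,0,0],[0,0,0],[0,0,0],[0,0,0],[0,0,0]], fingers=[-0.4,-0.4,-0.4,-0.4,-0.4])

```text
time: 28.2
tool_pos: [0.4999, 0.3107, 0.1553]
tool_rot: [0.666, 0.746, 0.002, 0.001]
ft_force: [0.4, -0.9, -0.4]
opening: 0.0597
grip_force: 0.0
```

>>> jog_arm(travel=[[0,0,0],[0,0,0]], dr=[[0,0,0],[0,0,0]], fingers=[-0.4,-0.4])

```text
time: 28.37
tool_pos: [0.4986, 0.3099, 0.152]
tool_rot: [0.666, 0.746, -0.001, -0.0]
ft_force: [-0.2, 0.8, -0.1]
opening: 0.06
grip_force: 0.0
```

Run:
```python
from h import *
plan([.590,.105,.14],82,10)
ct,it=snap('top','t16'); mounts(ct,it,.106,(130,130,190,260)); mounts(ct,it,.066,(190,130,240,260))
```

```text
now [0.4986 0.3099 0.152 ] yaw 96.51 | N 10 travel [-0.0205, 0.0092, 0.0012] drz 0.0253 tilt [-0.0017 -0.001  -1.    ] open 0.06 t 28.37
red [152.5 198. ] [10. 15.] 90.0 ctr [0.4977 0.3053 0.106 ] [[0.513, 0.3299], [0.514, 0.2828], [0.4826, 0.2809], [0.4815, 0.3278]]
yellow [155.  227.5] [14. 11.] 0.0 ctr [0.4061 0.2919 0.106 ] [[0.3886, 0.3126], [0.4225, 0.3147], [0.4236, 0.2711], [0.3896, 0.2692]]
green [221.2 172.7] [17.  12.2] 8.1 ctr [0.5904 0.1005 0.066 ] [[0.574, 0.1297], [0.6137, 0.1259], [0.6069, 0.0713], [0.5674, 0.0753]]
```

>>> jog_arm(travel=[[-0.0205,0.0092,0.0012],[-0.0205,0.0092,0.0012],[-0.0205,0.0092,0.0012],[-0.0205,0.0092,0.0012],[-0.0205,0.0092,0.0012]], dr=[[0,0,0.0253],[0,0,0.0253],[0,0,0.0253],[0,0,0.0253],[0,0,0.0253]], fingers=[-0.4,-0.4,-0.4,-0.4,-0.4])

```text
time: 28.83
tool_pos: [0.5513, 0.2098, 0.1461]
tool_rot: [0.712, 0.702, -0.001, -0.0]
ft_force: [0.6, 0.3, -0.5]
opening: 0.0599
grip_force: 0.0
```

>>> jog_arm(travel=[[-0.0205,0.0092,0.0012],[-0.0205,0.0092,0.0012],[-0.0205,0.0092,0.0012],[-0.0205,0.0092,0.0012],[-0.0205,0.0092,0.0012]], dr=[[0,0,0.0253],[0,0,0.0253],[0,0,0.0253],[0,0,0.0253],[0,0,0.0253]], fingers=[-0.4,-0.4,-0.4,-0.4,-0.4])

```text
time: 29.25
tool_pos: [0.5906, 0.1045, 0.1401]
tool_rot: [0.755, 0.656, -0.001, -0.0]
ft_force: [1.0, 0.5, 0.2]
opening: 0.0595
grip_force: 0.0
```

>>> jog_arm(travel=[[0,0,0],[0,0,0],[0,0,0]], dr=[[0,0,0],[0,0,0],[0,0,0]], fingers=[-0.4,-0.4,-0.4])

```text
time: 29.5
tool_pos: [0.5903, 0.1059, 0.1407]
tool_rot: [0.755, 0.656, -0.0, -0.0]
ft_force: [-0.4, 0.1, 0.4]
opening: 0.0597
grip_force: 0.0
```

```bash
python3 -c "
from h import *
plan([.590,.105,.037],82,5); c,im=snap('wrist','w17'); mounts(c,im,.066,amin=200)"
```

```text
now [0.5903 0.1059 0.1407] yaw 82.02 | N 5 travel [-0.0002, -0.0, 0.0207] drz 0.0001 tilt [-0.0012  0.     -1.    ] open 0.0597 t 29.5
green [281.  211.5] [77. 52.] 90.0 ctr [0.5915 0.1084 0.066 ] [[0.5781, 0.1374], [0.6123, 0.1326], [0.6059, 0.0772], [0.5692, 0.0823]]
yellow [281.5 314. ] [16. 19.] 90.0 ctr [0.5806 0.0264 0.066 ] [[0.5744, 0.0345], [0.5887, 0.0326], [0.5869, 0.0182], [0.5723, 0.0202]]
yellow [554.5 362.5] [53.  9.] 90.0 ctr [ 0.8065 -0.0606  0.066 ] [[0.7976, -0.0305], [0.8059, -0.0321], [0.8167, -0.0936], [0.8075, -0.0915]]
```

>>> jog_arm(travel=[[0,0,0.026],[0,0,0.026],[0,0,0.026],[0,0,0.026],[0,0,0]], dr=[[0,0,0],[0,0,0],[0,0,0],[0,0,0],[0,0,0]], fingers=[-0.4,-0.4,-0.4,-0.4,-0.4])

```text
time: 29.97
tool_pos: [0.5875, 0.1062, 0.0319]
tool_rot: [0.754, 0.657, -0.003, -0.002]
ft_force: [-1.3, -0.5, -0.9]
opening: 0.0599
grip_force: 0.0
```

>>> jog_arm(travel=[[0,0,0],[0,0,0],[0,0,0],[0,0,0],[0,0,0]], dr=[[0,0,0],[0,0,0],[0,0,0],[0,0,0],[0,0,0]], fingers=[0.5,0.6,0.7,0.8,1])

```text
time: 30.38
tool_pos: [0.5917, 0.1061, 0.0393]
tool_rot: [0.755, 0.656, 0.001, 0.001]
ft_force: [-0.5, 1.3, 6.4]
opening: 0.0353
grip_force: 60.8
```

>>> jog_arm(travel=[[0,0,0],[0,0,0],[0,0,-0.01],[0,0,-0.03],[0,0,-0.03]], dr=[[0,0,0],[0,0,0],[0,0,0],[0,0,0],[0,0,0]], fingers=[1,1,1,1,1])

```text
time: 30.8
tool_pos: [0.5897, 0.1054, 0.1077]
tool_rot: [0.755, 0.656, -0.001, -0.001]
ft_force: [0.6, 0.7, -1.0]
opening: 0.0351
grip_force: 60.1
```

>>> jog_arm(travel=[[0,0,-0.03],[0,0,-0.03],[0,0,0],[0,0,0],[0,0,0]], dr=[[0,0,0],[0,0,0],[0,0,0],[0,0,0],[0,0,0]], fingers=[1,1,1,1,1])

```text
time: 31.22
tool_pos: [0.5906, 0.1056, 0.1672]
tool_rot: [0.755, 0.656, -0.0, -0.0]
ft_force: [0.0, -0.2, -2.0]
opening: 0.0351
grip_force: 60.3
```

```bash
python3 -c "
from h import *
plan([.4985+.095*.9936,.310+.095*.1135,.125],96.5,10); c,im=snap('wrist','w18'); mounts(c,im,.18,amin=200)"
```

```text
now [0.5906 0.1056 0.1672] yaw 82.0 | N 10 travel [0.0216, -0.0003, 0.0042] drz -0.0253 tilt [-3.e-04 -2.e-04 -1.e+00] open 0.0351 t 31.22
green [279.2 283.5] [132.  92.] 89.2 ctr [0.5902 0.104  0.18  ] [[0.5753, 0.1369], [0.6129, 0.1322], [0.6074, 0.0656], [0.5638, 0.0709]]
yellow [544.5 348. ] [68. 29.] 90.0 ctr [0.7166 0.047  0.18  ] [[0.706, 0.0695], [0.7213, 0.0666], [0.7289, 0.0216], [0.7119, 0.0255]]
```

>>> jog_arm(travel=[[0.0216,-0.0003,0.0042],[0.0216,-0.0003,0.0042],[0.0216,-0.0003,0.0042],[0.0216,-0.0003,0.0042],[0.0216,-0.0003,0.0042]], dr=[[0,0,-0.0253],[0,0,-0.0253],[0,0,-0.0253],[0,0,-0.0253],[0,0,-0.0253]], fingers=[1,1,1,1,1])

```text
time: 31.68
tool_pos: [0.5981, 0.2139, 0.1444]
tool_rot: [0.711, 0.703, -0.001, -0.001]
ft_force: [0.3, 0.2, -1.8]
opening: 0.0349
grip_force: 60.2
```

>>> jog_arm(travel=[[0.0216,-0.0003,0.0042],[0.0216,-0.0003,0.0042],[0.0216,-0.0003,0.0042],[0.0216,-0.0003,0.0042],[0.0216,-0.0003,0.0042]], dr=[[0,0,-0.0253],[0,0,-0.0253],[0,0,-0.0253],[0,0,-0.0253],[0,0,-0.0253]], fingers=[1,1,1,1,1])

```text
time: 32.1
tool_pos: [0.5924, 0.3218, 0.1233]
tool_rot: [0.665, 0.747, -0.001, -0.0]
ft_force: [0.9, -0.1, -1.7]
opening: 0.0348
grip_force: 60.2
```

>>> jog_arm(travel=[[0,0,0.015],[0,0,0.015],[0,0,0.01],[0,0,0],[0,0,0]], dr=[[0,0,0],[0,0,0],[0,0,0],[0,0,0],[0,0,0]], fingers=[1,1,1,1,1])

```text
time: 32.52
tool_pos: [0.5927, 0.3205, 0.0842]
tool_rot: [0.666, 0.746, -0.001, -0.0]
ft_force: [0.3, -0.4, -0.8]
opening: 0.0349
grip_force: 60.2
```

>>> jog_arm(travel=[[0,0,0],[0,0,0]], dr=[[0,0,0],[0,0,0]], fingers=[1,1])

```text
time: 32.68
tool_pos: [0.5937, 0.321, 0.0865]
tool_rot: [0.666, 0.746, 0.001, 0.0]
ft_force: [0.0, -0.6, -1.9]
opening: 0.0349
grip_force: 60.2
```

>>> jog_arm(travel=[[0,0,0.003],[0,0,0.002],[0,0,0.001],[0,0,0.001],[0,0,0]], dr=[[0,0,0],[0,0,0],[0,0,0],[0,0,0],[0,0,0]], fingers=[1,1,1,1,1])

```text
time: 33.1
tool_pos: [0.5933, 0.321, 0.0794]
tool_rot: [0.666, 0.746, 0.0, 0.0]
ft_force: [-2.0, -1.5, 5.5]
opening: 0.0351
grip_force: 60.9
```

>>> jog_arm(travel=[[0,0,0],[0,0,0]], dr=[[0,0,0],[0,0,0]], fingers=[1,1])

```text
time: 33.27
tool_pos: [0.5933, 0.321, 0.0794]
tool_rot: [0.666, 0.746, 0.0, 0.0]
ft_force: [-2.1, -1.6, 5.3]
opening: 0.0348
grip_force: 60.9
```

>>> jog_arm(travel=[[0,0,0],[0,0,0],[0,0,0],[0,0,0],[0,0,0]], dr=[[0,0,0],[0,0,0],[0,0,0],[0,0,0],[0,0,0]], fingers=[0.1,0,-0.2,-0.4,-0.4])

```text
time: 33.68
tool_pos: [0.5932, 0.3211, 0.0782]
tool_rot: [0.666, 0.746, -0.0, -0.0]
ft_force: [0.2, 0.4, -0.7]
opening: 0.0599
grip_force: 0.0
```

>>> jog_arm(travel=[[0,0,-0.015],[0,0,-0.03],[0,0,-0.03],[0,0,-0.03],[0,0,-0.03]], dr=[[0,0,0],[0,0,0],[0,0,0],[0,0,0],[0,0,0]], fingers=[-0.4,-0.4,-0.4,-0.4,-0.4])

```text
time: 34.1
tool_pos: [0.593, 0.321, 0.2148]
tool_rot: [0.666, 0.746, -0.0, 0.0]
ft_force: [0.5, 0.2, 0.0]
opening: 0.0598
grip_force: 0.0
```

>>> jog_arm(travel=[[0,-0.03,0],[-0.03,-0.03,0],[-0.03,-0.03,0],[-0.03,-0.03,0],[-0.03,-0.03,0]], dr=[[0,0,0],[0,0,0],[0,0,0],[0,0,0],[0,0,0]], fingers=[-0.4,-0.4,-0.4,-0.4,-0.4])

```text
time: 34.52
tool_pos: [0.4583, 0.1862, 0.213]
tool_rot: [0.666, 0.746, -0.0, 0.0]
ft_force: [-0.3, -1.7, 1.3]
opening: 0.0595
grip_force: 0.0
```

>>> jog_arm(travel=[[0,0,0],[0,0,0],[0,0,0]], dr=[[0,0,0],[0,0,0],[0,0,0]], fingers=[-0.4,-0.4,-0.4])

```text
time: 34.77
tool_pos: [0.4601, 0.1874, 0.2139]
tool_rot: [0.666, 0.746, 0.001, 0.0]
ft_force: [1.0, -0.1, 0.1]
opening: 0.0596
grip_force: 0.0
```

Run:
```python
from h import *
ct,it=snap('top','t19'); mounts(ct,it,.106,(130,130,190,260)); bluerect(ct,it,.043,(290,160,420,270),100)
c,im=snap('scene','s19')
cv2.imwrite('pics/c19.png',np.hstack([im,it[:,130:370]])[:,:,::-1])
```

```text
blue [344.5 230.1] [26.2 14. ] [[0.4226, -0.2525], [0.4593, -0.2791], [0.4103, -0.3465], [0.3739, -0.3198]] ctr [ 0.4164 -0.2995  0.043 ]
```

View pics/c19.png

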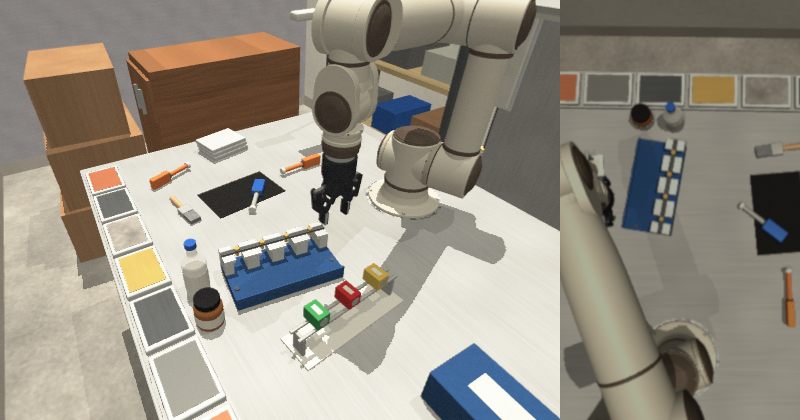

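The scene shows all three mounts on the rails: green (316,314), red (348,294) and yellow (376,276). The rod was knocked and now lies on its side, still on the mat at (258,188). A last check confirms that it is at rest and the poses hold.

>>> jog_arm(travel=[[0,0,0],[0,0,0],[0,0,0],[0,0,0],[0,0,0]], dr=[[0,0,0],[0,0,0],[0,0,0],[0,0,0],[0,0,0]], fingers=[-0.4,-0.4,-0.4,-0.4,-0.4])

```text
time: 35.28
tool_pos: [0.4598, 0.1875, 0.2132]
tool_rot: [0.666, 0.746, -0.0, -0.0]
ft_force: [0.6, 0.7, -0.2]
opening: 0.0599
grip_force: 0.0
```

Run:
```python
from h import *
ct,it=snap('top','t20'); bluerect(ct,it,.027,(290,160,420,270),100)
c,im=snap('scene','s20'); 
hsv=cv2.cvtColor(im,cv2.COLOR_RGB2HSV)
a=cv2.absdiff(im,cv2.imread('pics/s19.png')[:,:,::-1]).max(2)>40; print('changed px',a.sum())
w=cv2.imread('pics/s19.png')
cv2.imwrite('pics/c20.png',np.hstack([cv2.resize(w[255:375,275:405],(433,400)),cv2.resize(w[165:225,190:295],(366,400))]))
for a_,n in((-.095,'y'),(0,'r'),(.095,'g')): print(n,proj(c,[.4985+a_*.9936,.310+a_*.1135,.106]))
```

```text
blue [344.5 230.1] [26.2 14. ] [[0.4239, -0.2541], [0.4611, -0.2811], [0.4114, -0.3492], [0.3746, -0.3222]] ctr [ 0.4177 -0.3017  0.027 ]
changed px 40
y [376.7 270.6]
r [348.4 288.8]
g [317.1 308.8]
```

View pics/c20.png

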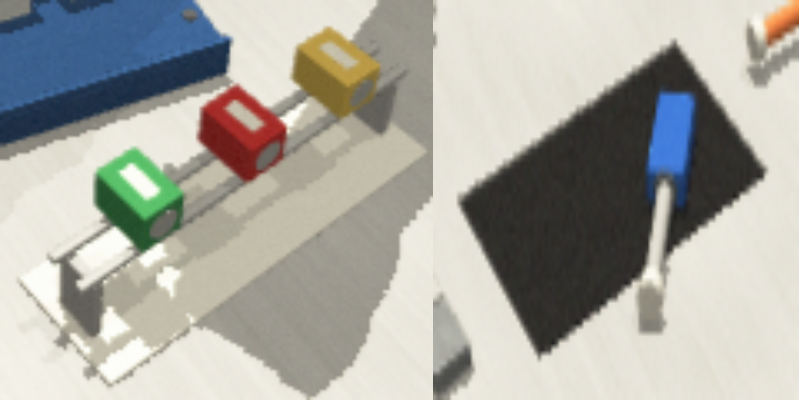

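The crop shows the three mounts lying flat across both rails and the rod handle fully over the mat, with everything still. I hand the job in now.

```bash
python3 -c "
from workcell import sign_off
print(sign_off())"
```

```text
the job is handed in; nothing more can be done
None
```

The job is handed in: green, red and yellow (orange was absent) are on the rack rails, and the rod is on the mat, lying on its side after a knock; the verdict was not reported back.

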